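# Clamp a sample can with the sunken knob

### The job

Stand the green-banded can upright in the fixture's nest, then turn the knob sunk in the round well clockwise until the sprung rubber pad holds the can snugly home against the vee, with about 13 N: feel for the bite, because half of that is too loose and twice that dents the can. Do not force the gripper against the housing of the well, leave the other things on the bench alone, and let go at the end.

Things in the scene. Friction and masses are not known exactly. Their poses are not given: they have to be found in the camera images.
- sample: The can to clamp: closed aluminium can with a green band, diameter 53 mm, height 88 mm, about 0.17 kg. Origin at the centre of its underside, z up along the can.
- fixture: Fixed clamp on a dark green plate 116 x 275 x 12 mm. Origin on the table under it; x across, y from the vee (-y end) to the knob housing (+y end), z up. On the plate: at -y a vee 45 mm high; in the middle the jaw with its pad, highest point 38 mm above the plate; at +y the housing.
- nest (a point): Point on the plate, 12 mm above the table, under the can's centre when it touches both vee faces. Axes as the fixture's: vee at -y, pad from +y. A can set down within 4 mm, best 1 to 2 mm to +y, is pushed home by the pad; the open gap leaves 5 to 16 mm to spare. Hold the can by its upper 35 mm on its x sides (vee top 45 mm above this point).
- housing: Fixed pale green block 104 x 110 x 48 mm on the plate, top 60 mm above the table; origin at its underside, on the knob's axis. Round well in its top, 74 mm wide, 36 mm deep (floor 24 mm above the table), knob in its middle, only 28 mm from knob flat to wall: enter with the gripper about 26 mm open. It takes up to 25 N from the gripper.
- knob_top (a point): Centre of the top of the black knob, on its axis, 50 mm above the table, 10 mm below the well's rim. Turns with the knob. The knob is a bar 36 mm long (this x), 18 mm wide (this y, the width to grip), 22 mm high, on a 44 mm disc 3 mm thick (the bar overlaps it), white line on the -x half.
- knob (a joint): Turn of the knob, rad, clockwise from above, 0 to 5; starts at 0.2 to 0.6, stays where left. Each rad moves the jaw 6 mm to the can. Friction 0.15 N m against the last motion, however tiny, so compare moments on the tool after equal steps: each newton of pad force shifts them 0.006 N m counter-clockwise. Once pad and can are home the force grows about 42 N per rad (spring 7 N/mm).
- jaw: Aluminium slide block 46 x 20 x 36 mm driven by the knob to the fixture's -y; axes as the fixture's, origin at its underside. Carries a sprung 24 mm rubber pad, centre 40 mm above the table, on a foot set by hand: the pad's face is 29 to 38 mm ahead of the block, different each time and not measured. The bite must be felt; it comes at knob 1.5 to 2.9 rad.
- can_a: Bystander: plain can of the same size without a band, origin at its underside's centre.
- can_b: Bystander: can of the same size with a blue band, origin at its underside's centre.
- wash_bottle: Bystander: white bottle with a red cap, 70 mm diameter, 170 mm high, origin at its underside's centre.
- wrench: Bystander: wrench lying on the bench beyond the fixture.
- can_ends: Bystander: low stack of can ends, 54 mm diameter, 24 mm high.
- gauge_block: Bystander: white plastic block 50 x 50 x 40 mm.

How it is judged (in metres and radians):
On the way, in this order (a step that is already met when the one before it is completed fails the run):
1. the can stands upright in the nest, let go, the pad not yet biting (horizontal distance between sample and nest below 0.012 m and z of sample in the frame of nest below 0.004 m and angle between sample's own z axis and vertical below 0.08 rad and contact force between the fingers and sample below 0.1 N and contact force between jaw and sample below 2 N), for 0.2 s.
2. the pad, driven by the knob, holds the can with at least 6 N (contact force between jaw and sample above 6 N and horizontal distance between sample and nest below 0.004 m), for 0.2 s.
At the end, for the whole second after the job is handed in: The green-banded can stands upright (within 0.08 rad) on the plate, within 4 mm of the nest point, at rest, and the pad presses on it with 6 to 22 N; the knob is at rest (all of step 2 and contact force between jaw and sample below 22 N and z of sample in the frame of nest below 0.004 m and angle between sample's own z axis and vertical below 0.08 rad and linear speed of sample below 0.01 m/s and velocity of joint knob between -0.05 and 0.05 rad/s); the robot touches nothing.
It fails at once if the pad presses the can with more than 28 N (dented) (contact force between jaw and sample above 28 N).
It fails at once if the gripper is forced against the housing of the well (over 25 N) (contact force between any of the fingers, the arm and housing above 25 N).
It fails at once if a bystander is moved by more than 30 mm (distance of any of can_a, can_b, wash_bottle, wrench, can_ends, gauge_block from where it was at the start of the episode above 0.03 m).
It also fails if it takes over 72 s, if anything falls off the work surface, if the arm or the gripper's body presses on something with over 40 N, if the wrist force passes 120 N, or if a joint passes its speed limit or range.

### The arm

A 6-joint arm with a two-finger parallel gripper is mounted at the origin on the work surface. World frame = base frame: x ahead of the robot, y to its left, z up, the work surface at z = 0. Lengths are in mm, angles in rad, forces in N, time in s.
With the tool pointing down it reaches from about 300 to 775 mm from the base axis. Payload 14.6 kg.
Tool frame: the origin (TCP) lies at the very end of the fingers, on their centre line; the grasp point (between the pads) lies 19 mm behind it; z points along the fingers, y is the line along which they close (so a half turn about z gives the same grasp; the last joint's range is limited). The gripper opens to 94 mm and grips with 3 to 60 N. Pads are 16 mm wide; open, the fingers measure 119 mm over their backs; the gripper's body (75 mm by 177 mm) begins 78 mm behind the grasp point.
Start: joints at [-1.256, 0.3, 1.521, -0, 1.321, -0.067], TCP at [204.918, -510.39, 205.446] pointing down, gripper open.
Joint ranges: [-3.03, 3.03], [-0.79, 2.21], [0.23, 2.52], [-1.04, 4.18], [0, 3.07], [-2.55, 2.55]. Speed limits (rad/s): [2.22, 2.22, 2.57, 3.14, 3.14, 3.14].

### API

Orientations are given as [roll, pitch, yaw] about the fixed x, y, z axes, in that order (R = Rz(yaw) Ry(pitch) Rx(roll)).
In Python, from cell import manip gives the robot as it stands. The module is installed in compiled form; this text tells all that it offers.
- The arm moves only by the shell command python3 -m inch 'ROWS' [FORCE]. ROWS is JSON, a list of rows, each an object of numbers: "gripper": the opening, from 0 (shut) to 1 (fully open); "dx", "dy", "dz": the shift along the world's x, y, z in m; "wx", "wy", "wz": the turn, a rotation vector about the world's x, y, z in degrees. A call has exactly 5 rows; each row is the pose to reach, as a shift and turn from the pose commanded when the call began; what a row does not reach only later rows make up. A row lasts 1/12 s, in which the tool goes at most 41.7 mm and 7.16 degrees, less where a joint would pass 70% of its speed; a pose out of reach is approached as far as the arm can. A call with a gripper value outside its range is refused whole. The fingers move at their own pace and stop on an object; FORCE is the grip in N (left out, the last holds). Time passes only in rows, so rows that repeat a pose let the fingers close, or fill a call up. It gives the time, the measured TCP pose, the force, the opening and the grip force at its end, in the units of the state.
- manip.read_state(): the state, without advancing time (a new reading comes with each control period).
- manip.camera(name): name is "side" or "top" or "wrist"; returns the picture (384x512x3 uint8, blue, green, red); there is no depth.
- manip.camera_info(name): a dict with "camera_matrix" (3x3 intrinsics, pixels), "R" (3x3) and "t" (3): a world point X has camera coordinates R X + t; the wrist camera has in their place "tool_from_camera" (4x4, takes a point from camera to tool coordinates, whose origin is the TCP and whose axes are the flange's). Camera axes: x right, y down, z forward; pixel columns grow to the right and rows downward; lengths in mm; the calibration is good to about 2 mm. A picture is of the moment at which its call begins: read the wrist's pose just before it. camera_info takes no time and is no camera call.
- manip.sign_off(): hands the job in; it is judged then, once.
The state is a dict: "clock": time; "joints": joint angles; "qd": joint speeds; "effort": joint torques, N m; "eef_pos": TCP position; "eef_rot": TCP orientation; "wrist_force": force on the tool from outside, world axes, zero at the start; "moment": the same for the moment, N m; "finger_gap": finger opening in mm; "finger_force": force on a finger pad.
Only numpy, scipy, OpenCV 4.12 (cv2) and the standard library are available. Lean on these libraries where they do the work, as an engineer would, in place of code of your own. Each camera call takes 0.05 s, during which the arm holds its last target. There are 200 camera calls.

## Working session

There is one attempt and no reset: what is moved stays moved. The work goes in short steps, Python scripts to look and compute and a shell command to move; the robot and the scene stay as the last step left them, time stands still between calls to the robot, and variables do not carry over. Pictures are saved under pics/ and viewed, at most 10 in all, crops included, and the job is handed in when it is done.

```bash
mkdir -p pics
python3 - <<'E'
from cell import manip
import cv2,json
for n in("top","side"):
    cv2.imwrite(f"pics/{n}0.png",manip.camera(n)); c=manip.camera_info(n); print(n,{k:(v.tolist() if hasattr(v,'tolist') else v) for k,v in c.items()})
print(manip.camera_info("wrist"))
print(manip.read_state())
E
```

```text
top {'camera_matrix': [[355.4875778529414, 0.0, 261.1731528701671], [0.0, 355.4875778529414, 186.8919733489774], [0.0, 0.0, 1.0]], 'R': [[0.02768133064776303, -0.9995871142926003, 0.007703562407185916], [-0.9916374881061896, -0.028431338407903208, -0.1258838797415368], [0.12605092667654458, -0.004154507976582394, -0.9920150724396564]], 't': [41.638919534725396, 588.7066132823571, 874.6496097067366]}
side {'camera_matrix': [[466.6323276664724, 0.0, 249.04896615044896], [0.0, 466.6323276664724, 190.77786917391862], [0.0, 0.0, 1.0]], 'R': [[-0.963532147208288, 0.2674023001864292, -0.010090151197705748], [0.1658511707898445, 0.5671713643284034, -0.8067279793297709], [-0.20999807247644822, -0.7789818055262038, -0.5908368270642176]], 't': [558.3413113411845, -74.44198370842182, 1642.0639457561513]}
{'camera_matrix': array([[288.88938651,   0.        , 252.40942886],
       [  0.        , 288.88938651, 191.78719748],
       [  0.        ,   0.        ,   1.        ]]), 'tool_from_camera': array([[-3.18815814e-05, -9.61135423e-01, -2.76077340e-01,
         7.99096809e+01],
       [ 9.9999976
[... 217 characters left out ...]
   1.00000000e+00]])}
{'clock': 0.1, 'joints': array([-1.25559246e+00,  3.00416113e-01,  1.52151555e+00,  7.80027380e-06,
        1.32072918e+00, -6.66138668e-02]), 'qd': array([-0.00204469, -0.00056522,  0.00029284,  0.000171  ,  0.0020824 ,
       -0.00010324]), 'effort': array([ 2.64451621e-03, -5.32639396e+01, -3.53283012e+01,  7.09821051e-02,
        2.35096214e-02, -3.46188222e-05]), 'eef_pos': array([ 204.85112743, -510.16601991,  204.94422307]), 'eef_rot': array([-3.14052735e+00, -7.86418260e-05,  3.81815759e-01]), 'wrist_force': array([ 0.24466165, -0.55973075, -0.19197686]), 'moment': array([0.01482482, 0.00989658, 0.03418733]), 'finger_force': 0.0, 'finger_gap': 94.31366994432054}
```

View pics/top0.png

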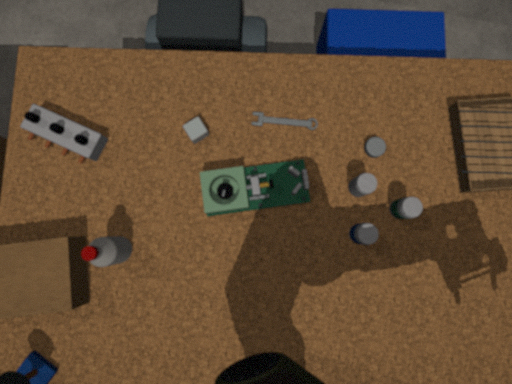

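View pics/side0.png

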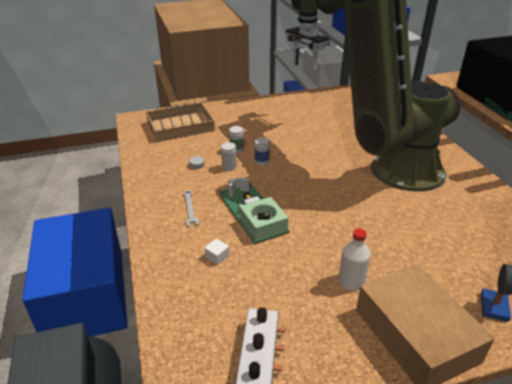

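The top view shows the green can at about (410,207), the plain can at (364,184), the blue can at (365,233) and can ends at (375,146). The fixture has its housing at (225,190) and its vee at (300,180). Next I'll compute coarse positions.

```bash
cat > h.py <<'E'
from cell import manip
import numpy as np, cv2
from scipy.spatial.transform import Rotation as Ro
def cam(n,st=None):
    c=manip.camera_info(n); K=np.array(c["camera_matrix"])
    if n!="wrist": return K,np.array(c["R"]),np.array(c["t"])
    T=np.eye(4); T[:3,:3]=Ro.from_euler("xyz",st["eef_rot"]).as_matrix(); T[:3,3]=st["eef_pos"]
    M=np.linalg.inv(T@np.array(c["tool_from_camera"])); return K,M[:3,:3],M[:3,3]
def ray(C,uv,z):
    K,R,t=C; o=-R.T@t; d=R.T@np.linalg.solve(K,[uv[0],uv[1],1]); return o+d*(z-o[2])/d[2]
def proj(C,X):
    K,R,t=C; p=(K@(R@np.atleast_2d(X).T+t[:,None])).T; return p[:,:2]/p[:,2:]
def shot(name):
    import pickle
    st=manip.read_state(); im=manip.camera("wrist"); pickle.dump((im,cam("wrist",st)),open(f"pics/{name}.pkl","wb"))
    cv2.imwrite(f"pics/{name}.png",im); return im,cam("wrist",st)
E
python3 - <<'E'
from h import *
C=cam("top"); 
for n,uv,z in(("green",(411,208),88),("plain",(368,184),88),("blue",(368,235),88),("ends",(375,146),24),("knob",(226,190),50),("vee",(304,178),57),("gauge",(195,128),40)): print(n,ray(C,uv,z).round())
p=cv2.imread("pics/top0.png")[130:260,190:430]; cv2.imwrite("pics/topc.png",cv2.resize(p,None,fx=3.3,fy=3.3,interpolation=cv2.INTER_CUBIC))
E
```

```text
green [ 540. -304.   88.]
plain [ 595. -201.   88.]
blue [ 473. -199.   88.]
ends [ 707. -240.   24.]
knob [575. 147.  50.]
vee [610. -49.  57.]
gauge [737. 235.  40.]
```

View pics/topc.png

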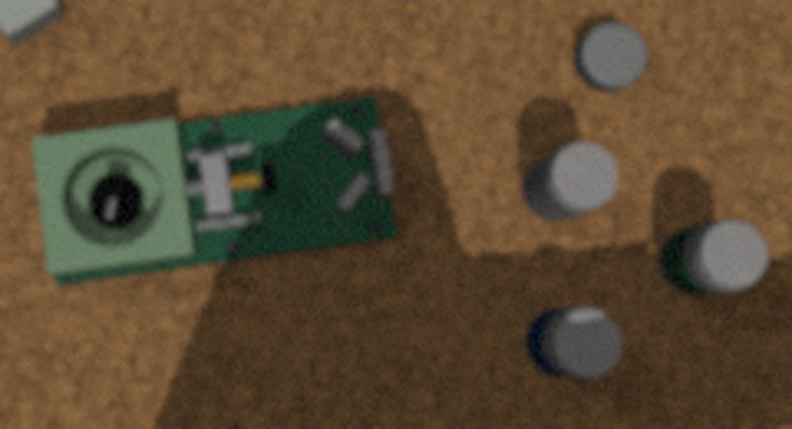

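The close-up confirms the layout: the can-top circle is at crop (730,256), and the fixture is rotated about 0.13 rad. I'll move to a viewpoint between the can and the fixture, turning the tool toward the fixture's yaw.

```bash
python3 -m inch '[{"gripper":1,"dx":0.02,"dy":0.02,"dz":0.02,"wz":5},{"gripper":1,"dx":0.04,"dy":0.04,"dz":0.04,"wz":10},{"gripper":1,"dx":0.06,"dy":0.06,"dz":0.06,"wz":15},{"gripper":1,"dx":0.08,"dy":0.08,"dz":0.08,"wz":20},{"gripper":1,"dx":0.1,"dy":0.1,"dz":0.1,"wz":25}]' >/dev/null
python3 -m inch '[{"gripper":1,"dx":0.02,"dy":0.02,"dz":0,"wz":5},{"gripper":1,"dx":0.04,"dy":0.04,"dz":0,"wz":10},{"gripper":1,"dx":0.06,"dy":0.06,"dz":0,"wz":15},{"gripper":1,"dx":0.08,"dy":0.08,"dz":0,"wz":20},{"gripper":1,"dx":0.1,"dy":0.1,"dz":0,"wz":25}]' >/dev/null
python3 -m inch '[{"gripper":1,"dx":0.02,"dy":0.02,"dz":0,"wz":5},{"gripper":1,"dx":0.04,"dy":0.04,"dz":0,"wz":10},{"gripper":1,"dx":0.06,"dy":0.06,"dz":0,"wz":15},{"gripper":1,"dx":0.08,"dy":0.08,"dz":0,"wz":20},{"gripper":1,"dx":0.1,"dy":0.1,"dz":0,"wz":25}]'
python3 -m inch '[{"gripper":1,"dx":0,"dy":0,"dz":0,"wz":0},{"gripper":1,"dx":0,"dy":0,"dz":0,"wz":0},{"gripper":1,"dx":0,"dy":0,"dz":0,"wz":0},{"gripper":1,"dx":0,"dy":0,"dz":0,"wz":0},{"gripper":1,"dx":0,"dy":0,"dz":0,"wz":0}]'
python3 -c "
from h import *
shot('w1')"
```

```text
validation failed for argument at $[0]...
validation failed for argument at $[0]...
validation failed for argument at $[0]...
validation failed for argument at $[0]...
```

View pics/w1.png

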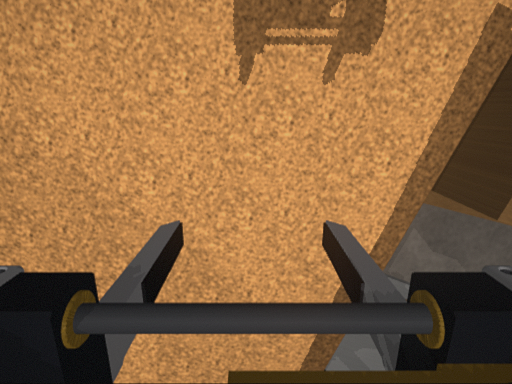

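The move was refused, so this shows only the bench. The row format may need all six components, so I'll try that.

```bash
python3 -m inch '[{"gripper":1.0,"dx":0.02,"dy":0.02,"dz":0.02,"wx":0.0,"wy":0.0,"wz":5.0},{"gripper":1.0,"dx":0.04,"dy":0.04,"dz":0.04,"wx":0.0,"wy":0.0,"wz":10.0},{"gripper":1.0,"dx":0.06,"dy":0.06,"dz":0.06,"wx":0.0,"wy":0.0,"wz":15.0},{"gripper":1.0,"dx":0.08,"dy":0.08,"dz":0.08,"wx":0.0,"wy":0.0,"wz":20.0},{"gripper":1.0,"dx":0.1,"dy":0.1,"dz":0.1,"wx":0.0,"wy":0.0,"wz":25.0}]'; python3 -m inch --help; python3 -m inch '[{"gripper":1.0,"wz":0.0},{"gripper":1.0,"dx":0.0},{},{},{}]' 60
```

```text
clock: 0.57
eef_pos: [305.6, -409.2, 306.3]
eef_rot: [-3.141, -0.0, 0.822]
wrist_force: [-0.2, 0.3, 0.4]
finger_gap: 94.1
finger_force: 0.0invalid input: not JSON, or not a number
validation failed for argument at $[0]...
```

All seven keys are needed. Continuing to the viewpoint.

```bash
python3 -m inch '[{"gripper":1,"dx":0.02,"dy":0.02,"dz":0,"wx":0,"wy":0,"wz":5},{"gripper":1,"dx":0.04,"dy":0.04,"dz":0,"wx":0,"wy":0,"wz":10},{"gripper":1,"dx":0.06,"dy":0.06,"dz":0,"wx":0,"wy":0,"wz":15},{"gripper":1,"dx":0.08,"dy":0.08,"dz":0,"wx":0,"wy":0,"wz":20},{"gripper":1,"dx":0.1,"dy":0.1,"dz":0,"wx":0,"wy":0,"wz":25}]' >/dev/null
python3 -m inch '[{"gripper":1,"dx":0.03,"dy":0.02,"dz":0,"wx":0,"wy":0,"wz":5},{"gripper":1,"dx":0.05,"dy":0.04,"dz":0,"wx":0,"wy":0,"wz":10},{"gripper":1,"dx":0.08,"dy":0.06,"dz":0,"wx":0,"wy":0,"wz":15},{"gripper":1,"dx":0.11,"dy":0.08,"dz":0,"wx":0,"wy":0,"wz":20},{"gripper":1,"dx":0.13,"dy":0.1,"dz":0,"wx":0,"wy":0,"wz":25}]' >/dev/null
python3 -m inch '[{"gripper":1,"dx":0.02,"dy":0,"dz":0,"wx":0,"wy":0,"wz":0},{"gripper":1,"dx":0.02,"dy":0,"dz":0,"wx":0,"wy":0,"wz":0},{"gripper":1,"dx":0.02,"dy":0,"dz":0,"wx":0,"wy":0,"wz":0},{"gripper":1,"dx":0.02,"dy":0,"dz":0,"wx":0,"wy":0,"wz":0},{"gripper":1,"dx":0.02,"dy":0,"dz":0,"wx":0,"wy":0,"wz":0}]'
python3 -c "
from h import *
shot('w2')"
```

```text
clock: 1.82
eef_pos: [554.2, -210.9, 305.6]
eef_rot: [3.142, 0.0, 1.69]
wrist_force: [-0.2, -0.4, 0.3]
finger_gap: 93.9
finger_force: 0.0
```

View pics/w2.png

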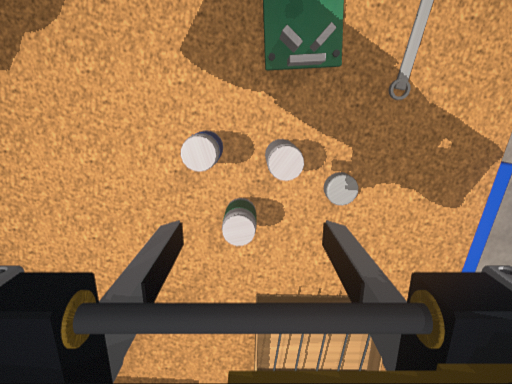

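In the wrist view the green can's top is at about (239,229), the blue can at (201,152), and the plain can at (285,161). The plate's vee end is at the top, (267,69)–(342,66). I'll refine the can top by segmentation and compute the plate yaw.

Run:
```python
from h import *; import pickle
im,C=pickle.load(open("pics/w2.pkl","rb"))
hsv=cv2.cvtColor(im,cv2.COLOR_BGR2HSV)
m=((hsv[...,1]<60)&(hsv[...,2]>140)).astype(np.uint8)
n,l,s,c=cv2.connectedComponentsWithStats(m)
for i in range(1,n):
    if s[i,4]>300 and s[i,4]<3000:
        (u,v),ax,_=cv2.fitEllipse(np.argwhere(l==i)[:,::-1].astype(np.float32)); print(s[i],c[i],ray(C,c[i],88).round(1))
T=cam("top"); 
g=((hsv[...,0]>55)&(hsv[...,0]<95)&(hsv[...,1]>100)).astype(np.uint8); g=cv2.morphologyEx(g,cv2.MORPH_CLOSE,np.ones((9,9)))
n,l,s,c=cv2.connectedComponentsWithStats(g); i=1+s[1:,4].argmax()
bot=[];L=[];Rr=[]
for u in range(s[i,0]+8,s[i,0]+s[i,2]-8): bot.append((u,np.where(l[:,u]==i)[0].max()))
for v in range(5,60): w=np.where(l[v]==i)[0]; L.append((w.min(),v)); Rr.append((w.max(),v))
for P in(bot,L,Rr):
    Q=np.array([ray(C,p,12) for p in P]); d=np.linalg.svd(Q-np.median(Q,0))[2][0]; print(np.median(Q,0).round(1),d.round(3),np.degrees(np.arctan2(d[1],d[0])))
```

```text
[401   0  32  78 813] [415.99384994  36.64698647] [734.5 -21.9  88. ]
[ 181  135   35   36 1000] [198.026 153.057] [ 476.7 -197.8   88. ]
[ 267  145   37   36 1022] [285.10273973 162.22896282] [ 597.3 -196.2   88. ]
[327 175  31  30 605] [339.81652893 191.05123967] [ 681. -228.   88.]
[ 476  176   36   96 1421] [499.21323012 236.08796622] [ 931.2 -268.5   88. ]
[222 213  33  33 832] [237.69831731 229.36899038] [ 542.6 -304.    88. ]
[613.4 -61.4  12. ] [0.986 0.165 0.   ] 9.491006450743868
[549.4 -21.2  12. ] [ 0.165 -0.986  0.   ] -80.48684893883876
[660.1  -8.   12. ] [ 0.158 -0.987  0.   ] -80.91377880163327
```

The two estimates agree: the can is at about (542,-304) and the fixture yaw about 9.3°. Going down to grasp.

```bash
python3 -m inch '[{"gripper":1,"dx":-0.002,"dy":-0.019,"dz":-0.02,"wx":0,"wy":0,"wz":1},{"gripper":1,"dx":-0.005,"dy":-0.038,"dz":-0.04,"wx":0,"wy":0,"wz":2},{"gripper":1,"dx":-0.008,"dy":-0.057,"dz":-0.06,"wx":0,"wy":0,"wz":2.5},{"gripper":1,"dx":-0.012,"dy":-0.076,"dz":-0.08,"wx":0,"wy":0,"wz":2.5},{"gripper":1,"dx":-0.012,"dy":-0.093,"dz":-0.1,"wx":0,"wy":0,"wz":2.5}]' >/dev/null
python3 -m inch '[{"gripper":1,"dx":0,"dy":0,"dz":-0.02,"wx":0,"wy":0,"wz":0},{"gripper":1,"dx":0,"dy":0,"dz":-0.045,"wx":0,"wy":0,"wz":0},{"gripper":1,"dx":0,"dy":0,"dz":-0.045,"wx":0,"wy":0,"wz":0},{"gripper":1,"dx":0,"dy":0,"dz":-0.045,"wx":0,"wy":0,"wz":0},{"gripper":1,"dx":0,"dy":0,"dz":-0.045,"wx":0,"wy":0,"wz":0}]'
python3 - <<'E'
from h import *
im,C=shot('w3')
p=proj(C,[[542.6+26.5*np.cos(a),-304+26.5*np.sin(a),88] for a in np.linspace(0,6.28,40)]).astype(np.int32)
cv2.polylines(im,[p.reshape(-1,1,2)],True,(0,0,255),1); cv2.imwrite("pics/w3o.png",im)
E
```

```text
clock: 2.7
eef_pos: [543.2, -303.8, 162.4]
eef_rot: [3.14, 0.001, 1.734]
wrist_force: [0.2, -0.6, 0.3]
finger_gap: 93.9
finger_force: 0.0
```

View pics/w3o.png

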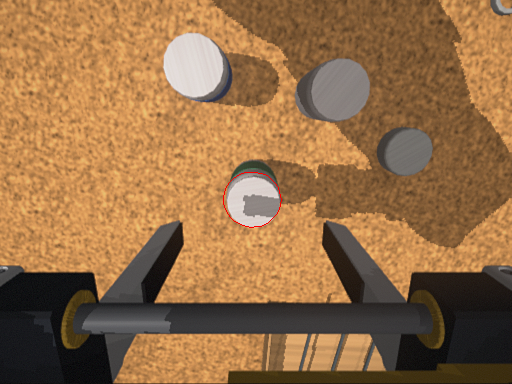

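The projected can-top circle matches the can at (252,200), which lies midway between the fingers. I'll descend and grip.

```bash
python3 -m inch '[{"gripper":1,"dx":0,"dy":0,"dz":-0.025,"wx":0,"wy":0,"wz":0},{"gripper":1,"dx":0,"dy":0,"dz":-0.055,"wx":0,"wy":0,"wz":0},{"gripper":1,"dx":0,"dy":0,"dz":-0.085,"wx":0,"wy":0,"wz":0},{"gripper":1,"dx":0,"dy":0,"dz":-0.105,"wx":0,"wy":0,"wz":0},{"gripper":1,"dx":0,"dy":0,"dz":-0.111,"wx":0,"wy":0,"wz":0}]'
python3 -m inch '[{"gripper":0.5,"dx":0,"dy":0,"dz":0,"wx":0,"wy":0,"wz":0},{"gripper":0.5,"dx":0,"dy":0,"dz":0,"wx":0,"wy":0,"wz":0},{"gripper":0.5,"dx":0,"dy":0,"dz":0,"wx":0,"wy":0,"wz":0},{"gripper":0.5,"dx":0,"dy":0,"dz":0,"wx":0,"wy":0,"wz":0},{"gripper":0.5,"dx":0,"dy":0,"dz":0,"wx":0,"wy":0,"wz":0}]' 20
python3 -m inch '[{"gripper":0.3,"dx":0,"dy":0,"dz":0,"wx":0,"wy":0,"wz":0},{"gripper":0.3,"dx":0,"dy":0,"dz":0,"wx":0,"wy":0,"wz":0},{"gripper":0.3,"dx":0,"dy":0,"dz":0,"wx":0,"wy":0,"wz":0},{"gripper":0.3,"dx":0,"dy":0,"dz":0,"wx":0,"wy":0,"wz":0},{"gripper":0.3,"dx":0,"dy":0,"dz":0,"wx":0,"wy":0,"wz":0}]' 20
```

```text
clock: 3.17
eef_pos: [542.2, -302.8, 47.6]
eef_rot: [-3.14, -0.002, 1.735]
wrist_force: [0.1, -0.1, -0.0]
finger_gap: 93.9
finger_force: 0.0
clock: 3.58
eef_pos: [543.4, -303.7, 50.7]
eef_rot: [3.14, 0.001, 1.734]
wrist_force: [-0.5, 1.0, 0.3]
finger_gap: 64.0
finger_force: 0.0
clock: 4.0
eef_pos: [543.2, -303.5, 49.9]
eef_rot: [3.141, 0.001, 1.734]
wrist_force: [-0.1, 0.6, 6.1]
finger_gap: 52.2
finger_force: 20.0
```

Gripped: gap 52 mm at 20 N. I'll lift and move near the nest, where the wrist camera can see the vee.

```bash
python3 -m inch '[{"gripper":0.3,"dx":0,"dy":0,"dz":0.02,"wx":0,"wy":0,"wz":0},{"gripper":0.3,"dx":0,"dy":0,"dz":0.05,"wx":0,"wy":0,"wz":0},{"gripper":0.3,"dx":0,"dy":0,"dz":0.085,"wx":0,"wy":0,"wz":0},{"gripper":0.3,"dx":0,"dy":0,"dz":0.12,"wx":0,"wy":0,"wz":0},{"gripper":0.3,"dx":0,"dy":0,"dz":0.15,"wx":0,"wy":0,"wz":0}]'
python3 -m inch '[{"gripper":0.3,"dx":0.005,"dy":0.02,"dz":0,"wx":0,"wy":0,"wz":0},{"gripper":0.3,"dx":0.012,"dy":0.05,"dz":0,"wx":0,"wy":0,"wz":0},{"gripper":0.3,"dx":0.02,"dy":0.085,"dz":0,"wx":0,"wy":0,"wz":0},{"gripper":0.3,"dx":0.03,"dy":0.12,"dz":0,"wx":0,"wy":0,"wz":0},{"gripper":0.3,"dx":0.035,"dy":0.15,"dz":0,"wx":0,"wy":0,"wz":0}]' >/dev/null
python3 -m inch '[{"gripper":0.3,"dx":0.005,"dy":0.03,"dz":0,"wx":0,"wy":0,"wz":0},{"gripper":0.3,"dx":0.012,"dy":0.06,"dz":0,"wx":0,"wy":0,"wz":0},{"gripper":0.3,"dx":0.016,"dy":0.074,"dz":0,"wx":0,"wy":0,"wz":0},{"gripper":0.3,"dx":0.016,"dy":0.074,"dz":0,"wx":0,"wy":0,"wz":0},{"gripper":0.3,"dx":0.016,"dy":0.074,"dz":0,"wx":0,"wy":0,"wz":0}]'
python3 - <<'E'
from h import *
im,C=shot('w4'); cv2.imwrite("pics/w4b.png",cv2.resize(im[:290],None,fx=1.56,fy=1.56))
E
```

```text
clock: 4.42
eef_pos: [542.7, -303.3, 201.3]
eef_rot: [3.142, 0.0, 1.734]
wrist_force: [-0.1, -1.0, -1.7]
finger_gap: 52.2
finger_force: 20.0
clock: 5.25
eef_pos: [593.8, -79.3, 199.0]
eef_rot: [-3.141, -0.0, 1.736]
wrist_force: [-0.3, 0.5, -1.4]
finger_gap: 52.1
finger_force: 20.0
```

View pics/w4b.png

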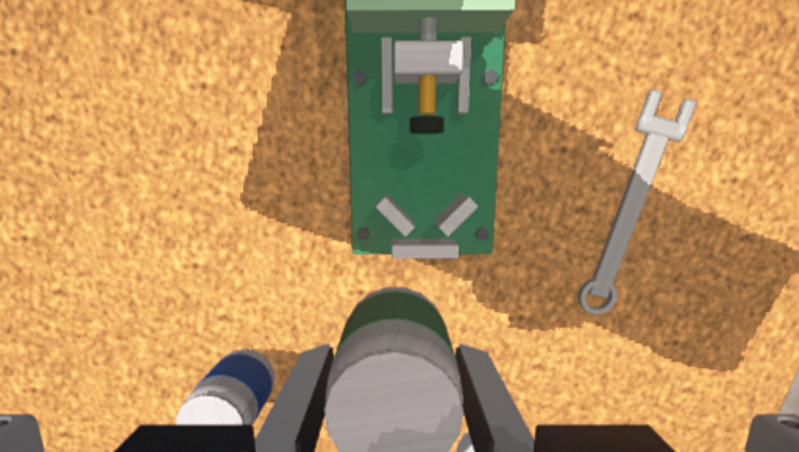

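The picture shows the vee bars at about (395,215) and (457,215), the pad at (427,124), the jaw at (428,57) and the can held upright at the bottom. I'll compute the vee geometry from the bars' top faces.

```bash
python3 - <<'E'
from h import *; import pickle
im,C=pickle.load(open("pics/w4.pkl","rb"))
hsv=cv2.cvtColor(im,cv2.COLOR_BGR2HSV)
m=((hsv[...,1]<70)&(hsv[...,2]>85)).astype(np.uint8); m[:120]=0;m[170:]=0;m[:,:230]=0;m[:,315:]=0
n,l,s,c=cv2.connectedComponentsWithStats(m)
for i in range(1,n):
    if s[i,4]>60:
        P=np.argwhere(l==i)[:,::-1]; Q=np.array([ray(C,p,57)[:2] for p in P],np.float32)
        r=cv2.minAreaRect(Q); print(s[i],c[i],[np.round(x,1) for x in r]); print(cv2.boxPoints(r).round(1).tolist())
for p in((386,198),(376,207),(405,235),(414,228),(467,198),(476,206),(449,236),(439,228)): print(p,ray(C,np.array(p)/1.5605,57)[:2].round(1))
# plate edges
g=((hsv[...,0]>60)&(hsv[...,0]<95)&(hsv[...,1]>90)).astype(np.uint8); 
for v in range(80,160,20):
    w=np.where(g[v,200:340])[0]+200; a,b=ray(C,(w.min()-.5,v),12),ray(C,(w.max()+.5,v),12); print(v,a.round(1),b.round(1),((a+b)/2).round(1))
E
python3 -c "
import cv2;im=cv2.imread('pics/w4.png')[115:175,225:325];cv2.imwrite('pics/w4v.png',cv2.resize(im,None,fx=8,fy=8,interpolation=cv2.INTER_CUBIC))"
```

```text
[240 124  26  28 335] [252.88358209 137.84179104] [array([585.6, -30.1]), array([12.4, 30.8]), np.float64(54.6)]
[[569.4000244140625, -26.299999237060547], [594.5999755859375, -44.099998474121094], [601.7000122070312, -34.0], [576.5999755859375, -16.100000381469727]]
[278 124  29  28 408] [291.57352941 136.84313725] [array([626.7, -21.6]), array([30.3, 15.8]), np.float64(55.4)]
[[611.5999755859375, -29.600000381469727], [624.5999755859375, -38.5], [641.7999877929688, -13.600000381469727], [628.7999877929688, -4.699999809265137]]
[250 153  45  13 550] [272.19454545 158.97454545] [array([610.3, -49.5]), array([49.3, 13.5]), np.float64(9.4)]
[[584.9000244140625, -46.79999923706055], [587.0999755859375, -60.20000076293945], [635.7000122070312, -52.099998474121094], [633.5, -38.70000076293945]]
(386, 198) [577.5 -19.3]
(376, 207) [571.6 -26.5]
(405, 235) [594.9 -42.5]
(414, 228) [600.3 -36.5]
(467, 198) [633.  -10.1]
(476, 206) [640.3 -14.4]
(449, 236) [625.8 -38. ]
(439, 228) [617.8 -33.6]
80 [540.6  26.9  12. ] [652.7  45.5  12. ] [596.6  36.2  12. ]
100 [543.7   4.5  12. ] [656.7  23.3  12. ] [600.2  13.9  12. ]
120 [548.1 -18.5  12. ] [659.5   0.   12. ] [603.8  -9.2  12. ]
140 [552.6 -42.4  12. ] [663.8 -23.9  12. ] [608.2 -33.2  12. ]
```

View pics/w4v.png

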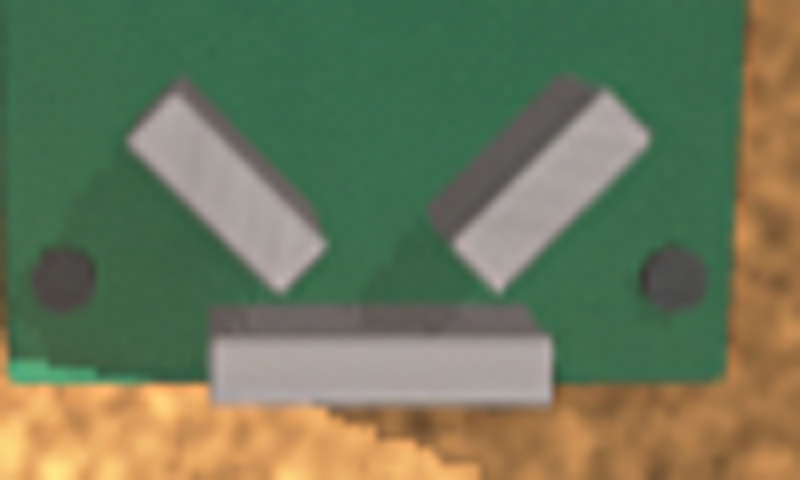

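At 8x the top-face inner edges are clear: left (178,90)→(328,243), right (600,90)→(453,243).

Run:
```python
from h import *; import pickle
im,C=pickle.load(open("pics/w4.pkl","rb"))
f=lambda x,y:ray(C,((x+.5)/8-.5+225,(y+.5)/8-.5+115),57)[:2]
a,b,c,d=f(178,90),f(328,243),f(600,90),f(453,243)
yh=np.array([-np.sin(.163),np.cos(.163)])
def line(p,q):
    t=(q-p)/np.linalg.norm(q-p); n=np.array([-t[1],t[0]]); n*=np.sign(n@yh); return n,n@p,np.degrees(np.arctan2(t[1],t[0]))
L=[line(a,b),line(c,d)]; print(a,b,c,d,L)
print("nest fit",np.linalg.solve([L[0][0],L[1][0]],[L[0][1]+26.5,L[1][1]+26.5]))
# symmetric: axis yaw .163 with 45deg
bis=L[0][0]+L[1][0]; print("yaw",np.degrees(np.arctan2(bis[1],bis[0]))-90)
# held can top circle check
st=manip.read_state(); print(st["eef_pos"],st["eef_rot"])
cz=st["eef_pos"][2]-50+88
print(cz)
for dy in(-3,0,3): print(dy,proj(C,[st["eef_pos"]*[1,1,0]+[0,dy+26.5*s,cz] for s in(1,)]))
hs=cv2.cvtColor(im,cv2.COLOR_BGR2HSV)
print(hs[215:240,252].tolist())
```

```text
[576.70323077 -18.29416672] [600.36707978 -35.23349822] [633.05200954  -8.92410724] [617.3612513  -32.40620984] [(array([0.58207025, 0.8131385 ]), np.float64(320.80610473663137), np.float64(-35.59628540033787)), (array([-0.83146112,  0.55558294]), np.float64(-531.3162174466363), np.float64(-123.75087532958497))]
nest fit [603.75598385  -5.06960885]
yaw 10.326419635038576
[593.69707315 -80.08751118 199.05375813] [-3.14079030e+00  1.79780140e-05  1.73434632e+00]
237.05375812836033
-3 [[260.44484378 224.8229048 ]]
0 [[261.43454504 219.53364569]]
3 [[262.43508574 214.18645737]]
[[5, 23, 122], [6, 21, 124], [11, 23, 124], [8, 22, 126], [8, 22, 128], [8, 21, 131], [3, 18, 128], [12, 20, 129], [9, 20, 129], [9, 21, 122], [4, 16, 127], [9, 15, 168], [6, 14, 176], [6, 15, 172], [8, 16, 171], [8, 17, 169], [8, 17, 167], [9, 15, 166], [5, 17, 167], [7, 20, 168], [8, 17, 170], [8, 17, 169], [7, 14, 167], [9, 15, 166], [5, 17, 170]]
```

Run:
```python
from h import *; import pickle
from scipy.optimize import least_squares
im,C=pickle.load(open("pics/w4.pkl","rb")); v=cv2.GaussianBlur(im,(3,3),0)[...,2].astype(float)
tcp=np.array([593.75,-79.7,199.]); P=[]
for u in range(222,284):
    g=np.diff(v[205:250,u]); k=g.argmax(); P.append((u,205+k+.5,g[k]))
print([(p[0],p[1],int(p[2])) for p in P[::6]])
yaw=1.7345; X=np.array([np.cos(yaw),np.sin(yaw)]); Y=np.array([X[1],-X[0]])
for cz in (236,238,240):
    Q=np.array([ray(C,p[:2],cz)[:2] for p in P if p[2]>15])-tcp[:2]
    r=least_squares(lambda c:np.hypot(*(Q-c).T)-26.5,[0,0],loss="soft_l1"); print(cz,r.x@X,r.x@Y,np.sqrt(2*r.cost/len(Q)))
im3,C3=pickle.load(open("pics/w3.pkl","rb"))
hs=cv2.cvtColor(im3,cv2.COLOR_BGR2HSV)
```

```text
[(222, np.float64(235.5), 19), (228, np.float64(232.5), 19), (234, np.float64(228.5), 22), (240, np.float64(227.5), 22), (246, np.float64(226.5), 22), (252, np.float64(225.5), 24), (258, np.float64(226.5), 21), (264, np.float64(227.5), 21), (270, np.float64(208.5), 22), (276, np.float64(211.5), 19), (282, np.float64(216.5), 19)]
236 2.6540826254709136 9.908351277917477 2.236407634122299
238 3.3719150028488247 9.913866358134786 2.2130178544092405
240 4.091442281803296 9.919681985479738 2.18953636222542
```

Run:
```python
from h import *; import pickle
from scipy.optimize import least_squares
im,C=pickle.load(open("pics/w4.pkl","rb")); v=cv2.GaussianBlur(im,(3,3),0)[...,2].astype(float)
tcp=np.array([593.75,-79.7,199.]); P=[]
for u in range(222,283):
    g=np.diff(v[222:250,u]); k=g.argmax(); P.append((u,222+k+.5,g[k]))
print([(p[0],p[1],int(p[2])) for p in P[::6]])
yaw=1.7345; X=np.array([np.cos(yaw),np.sin(yaw)]); Y=np.array([X[1],-X[0]])
for cz in (236,238):
    Q=np.array([ray(C,p[:2],cz)[:2] for p in P if p[2]>12])-tcp[:2]
    r=least_squares(lambda c:np.hypot(*(Q-c).T)-26.5,[0,0],loss="soft_l1",f_scale=.3); print(cz,r.x@X,r.x@Y,np.median(abs(r.fun)))
```

```text
[(222, np.float64(235.5), 19), (228, np.float64(232.5), 19), (234, np.float64(228.5), 22), (240, np.float64(227.5), 22), (246, np.float64(226.5), 22), (252, np.float64(225.5), 24), (258, np.float64(226.5), 21), (264, np.float64(227.5), 21), (270, np.float64(229.5), 16), (276, np.float64(232.5), 18), (282, np.float64(236.5), 16)]
236 -4.855630758914605 -0.9318966477163858 0.2207276679028105
238 -4.034686463011466 -0.9298706585844841 0.24346715270390362
```

Run:
```python
from h import *; import pickle
from scipy.optimize import least_squares
yaw=1.7345; X=np.array([np.cos(yaw),np.sin(yaw)]); Y=np.array([X[1],-X[0]])
def fit(C,P,cz,tcp):
    Q=np.array([ray(C,p,cz)[:2] for p in P])-tcp
    for f in(lambda c:np.hypot(*(Q-c[:2]).T)-c[2],lambda c:np.hypot(*(Q-c[:2]).T)-26.5):
        r=least_squares(f,[0,0,26],loss="soft_l1",f_scale=.3); print(cz,"X",(r.x[:2]@X).round(2),"Y",(r.x[:2]@Y).round(2),"r",r.x[2].round(2),np.median(abs(r.fun)).round(2))
im,C=pickle.load(open("pics/w4.pkl","rb")); v=cv2.GaussianBlur(im,(3,3),0)[...,2].astype(float); P=[]
for u in range(219,286):
    g=np.diff(v[222:250,u]); k=g.argmax(); P.append((u,222+k+.5))
fit(C,P,237,np.array([593.75,-79.7]))
# w3: radial edges
im,C=pickle.load(open("pics/w3.pkl","rb")); v=cv2.cvtColor(im,cv2.COLOR_BGR2HSV)[...,1].astype(np.float32); v=cv2.GaussianBlur(v,(3,3),0); P=[]
for a in np.linspace(0,2*np.pi,90,endpoint=False):
    rr=np.arange(20,36,.25); u=252+rr*np.cos(a); w=200+rr*np.sin(a)
    s=cv2.remap(v,u.astype(np.float32)[None],w.astype(np.float32)[None],1)[0]; k=np.diff(s).argmax(); P.append((u[k],w[k]))
fit(C,P,88,np.array([543.2,-303.5]))
```

```text
237 X -1.25 Y -0.82 r 23.52 0.15
237 X -4.48 Y -0.9 r 26.0 0.28
88 X 1.76 Y 0.03 r 27.05 1.11
88 X 1.35 Y -0.04 r 26.0 1.23
```

The vee fit puts the nest at about (604,-5), and the can is centred in the grip to within about 1 mm. I'll approach about 3 mm to the +y side, lower to a hover, then feel for the vee.

```bash
python3 -m inch '[{"gripper":0.3,"dx":0.002,"dy":0.02,"dz":0,"wx":0,"wy":0,"wz":0},{"gripper":0.3,"dx":0.005,"dy":0.045,"dz":0,"wx":0,"wy":0,"wz":0},{"gripper":0.3,"dx":0.008,"dy":0.065,"dz":0,"wx":0,"wy":0,"wz":0},{"gripper":0.3,"dx":0.01,"dy":0.078,"dz":0,"wx":0,"wy":0,"wz":0},{"gripper":0.3,"dx":0.01,"dy":0.078,"dz":0,"wx":0,"wy":0,"wz":0}]'
python3 -m inch '[{"gripper":0.3,"dx":0,"dy":0,"dz":-0.02,"wx":0,"wy":0,"wz":0},{"gripper":0.3,"dx":0,"dy":0,"dz":-0.045,"wx":0,"wy":0,"wz":0},{"gripper":0.3,"dx":0,"dy":0,"dz":-0.065,"wx":0,"wy":0,"wz":0},{"gripper":0.3,"dx":0,"dy":0,"dz":-0.08,"wx":0,"wy":0,"wz":0},{"gripper":0.3,"dx":0,"dy":0,"dz":-0.08,"wx":0,"wy":0,"wz":0}]'
python3 - <<'E'
from h import *
im,C=shot('w5'); print(manip.read_state()['eef_pos'])
cv2.imwrite("pics/w5b.png",cv2.resize(im,None,fx=1.5,fy=1.5))
E
```

```text
clock: 5.72
eef_pos: [604.1, -0.5, 199.3]
eef_rot: [-3.141, -0.0, 1.735]
wrist_force: [-0.2, -0.3, -1.3]
finger_gap: 52.6
finger_force: 20.0
clock: 6.13
eef_pos: [602.4, -2.9, 116.1]
eef_rot: [-3.136, -0.001, 1.733]
wrist_force: [-0.3, -0.3, -1.9]
finger_gap: 52.0
finger_force: 20.0
[603.20315343  -2.74814317 118.21246432]
```

View pics/w5b.png

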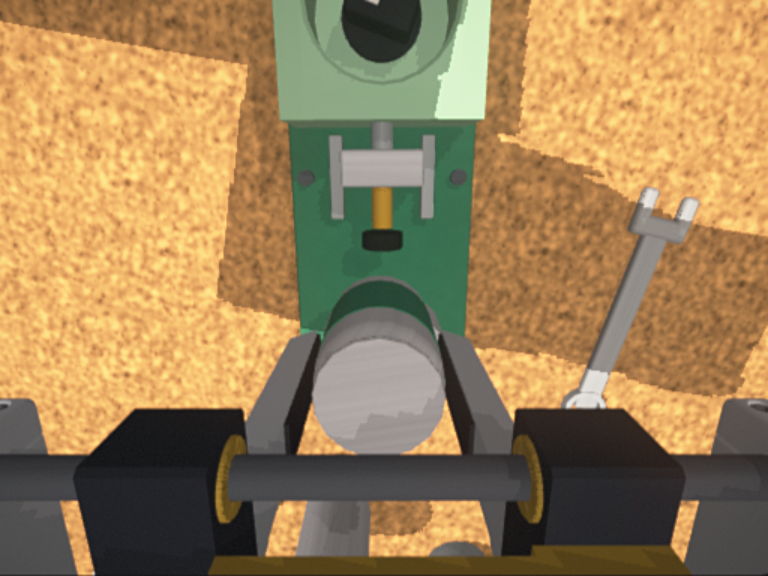

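The can is aligned with the vee/pad axis (lid centre at about (379,396), pad at (382,240)), and the pad is well clear. Lowering to a hover.

```bash
python3 - <<'E'
from h import *; import pickle
im,C=pickle.load(open("pics/w5.pkl","rb"))
for z in (155,157): print(ray(C,(379/1.5,396/1.5),z))
print("pad face",ray(C,(382/1.5,250/1.5),28),"pad top",ray(C,(382/1.5,232/1.5),50))
E
python3 -m inch '[{"gripper":0.3,"dx":0,"dy":0,"dz":-0.015,"wx":0,"wy":0,"wz":0},{"gripper":0.3,"dx":0,"dy":0,"dz":-0.03,"wx":0,"wy":0,"wz":0},{"gripper":0.3,"dx":0,"dy":0,"dz":-0.042,"wx":0,"wy":0,"wz":0},{"gripper":0.3,"dx":0,"dy":0,"dz":-0.05,"wx":0,"wy":0,"wz":0},{"gripper":0.3,"dx":0,"dy":0,"dz":-0.052,"wx":0,"wy":0,"wz":0}]'
python3 -m inch '[{"gripper":0.3,"dx":0,"dy":0,"dz":0,"wx":0,"wy":0,"wz":0},{"gripper":0.3,"dx":0,"dy":0,"dz":0,"wx":0,"wy":0,"wz":0},{"gripper":0.3,"dx":0,"dy":0,"dz":0,"wx":0,"wy":0,"wz":0},{"gripper":0.3,"dx":0,"dy":0,"dz":0,"wx":0,"wy":0,"wz":0},{"gripper":0.3,"dx":0,"dy":0,"dz":0,"wx":0,"wy":0,"wz":0}]'
```

```text
[602.09510513  -3.00485415 155.        ]
[601.91754215  -1.86282314 157.        ]
pad face [598.69181756  25.59016908  28.        ] pad top [596.25652349  40.01576052  50.        ]
clock: 6.6
eef_pos: [603.6, -1.8, 66.5]
eef_rot: [-3.14, -0.0, 1.734]
wrist_force: [0.1, 0.3, -2.5]
finger_gap: 52.0
finger_force: 20.0
clock: 7.02
eef_pos: [604.1, -1.4, 67.9]
eef_rot: [3.141, 0.0, 1.734]
wrist_force: [0.1, 0.0, -1.5]
finger_gap: 52.6
finger_force: 20.0
```

```bash
python3 -m inch '[{"gripper":0.3,"dx":0,"dy":-0.001,"dz":-0.003,"wx":0,"wy":0,"wz":0},{"gripper":0.3,"dx":0,"dy":-0.002,"dz":-0.003,"wx":0,"wy":0,"wz":0},{"gripper":0.3,"dx":0,"dy":-0.002,"dz":-0.003,"wx":0,"wy":0,"wz":0},{"gripper":0.3,"dx":0,"dy":-0.002,"dz":-0.003,"wx":0,"wy":0,"wz":0},{"gripper":0.3,"dx":0,"dy":-0.002,"dz":-0.003,"wx":0,"wy":0,"wz":0}]'
python3 -m inch '[{"gripper":0.3,"dx":0,"dy":-0.001,"dz":0,"wx":0,"wy":0,"wz":0},{"gripper":0.3,"dx":0,"dy":-0.001,"dz":0,"wx":0,"wy":0,"wz":0},{"gripper":0.3,"dx":0,"dy":-0.001,"dz":0,"wx":0,"wy":0,"wz":0},{"gripper":0.3,"dx":0,"dy":-0.001,"dz":0,"wx":0,"wy":0,"wz":0},{"gripper":0.3,"dx":0,"dy":-0.001,"dz":0,"wx":0,"wy":0,"wz":0}]'
python3 -m inch '[{"gripper":0.3,"dx":0,"dy":-0.001,"dz":0,"wx":0,"wy":0,"wz":0},{"gripper":0.3,"dx":0,"dy":-0.001,"dz":0,"wx":0,"wy":0,"wz":0},{"gripper":0.3,"dx":0,"dy":-0.001,"dz":0,"wx":0,"wy":0,"wz":0},{"gripper":0.3,"dx":0,"dy":-0.001,"dz":0,"wx":0,"wy":0,"wz":0},{"gripper":0.3,"dx":0,"dy":-0.001,"dz":0,"wx":0,"wy":0,"wz":0}]'
```

```text
clock: 7.43
eef_pos: [603.9, -3.2, 64.3]
eef_rot: [-3.142, -0.0, 1.734]
wrist_force: [1.7, 2.7, -3.8]
finger_gap: 52.8
finger_force: 20.0
clock: 7.85
eef_pos: [604.1, -4.2, 64.6]
eef_rot: [3.141, -0.0, 1.734]
wrist_force: [2.3, 4.7, -2.4]
finger_gap: 52.2
finger_force: 20.0
clock: 8.27
eef_pos: [604.2, -5.2, 64.8]
eef_rot: [3.141, -0.0, 1.735]
wrist_force: [2.6, 4.8, -0.7]
finger_gap: 52.2
finger_force: 20.0
```

```bash
python3 -m inch '[{"gripper":0.3,"dx":0,"dy":-0.001,"dz":0,"wx":0,"wy":0,"wz":0},{"gripper":0.3,"dx":0,"dy":-0.001,"dz":0,"wx":0,"wy":0,"wz":0},{"gripper":0.3,"dx":0,"dy":-0.001,"dz":0,"wx":0,"wy":0,"wz":0},{"gripper":0.3,"dx":0,"dy":-0.001,"dz":0,"wx":0,"wy":0,"wz":0},{"gripper":0.3,"dx":0,"dy":-0.001,"dz":0,"wx":0,"wy":0,"wz":0}]'
```

```text
clock: 8.68
eef_pos: [604.4, -6.1, 65.0]
eef_rot: [3.14, -0.0, 1.735]
wrist_force: [2.9, 5.5, 0.2]
finger_gap: 52.8
finger_force: 20.0
```

First contact is on the left vee face only: force direction (0.5,0.85), starting at y≈-3. Shifting +x to find the other face.

```bash
python3 -m inch '[{"gripper":0.3,"dx":0.001,"dy":0,"dz":0,"wx":0,"wy":0,"wz":0},{"gripper":0.3,"dx":0.001,"dy":0,"dz":0,"wx":0,"wy":0,"wz":0},{"gripper":0.3,"dx":0.001,"dy":0,"dz":0,"wx":0,"wy":0,"wz":0},{"gripper":0.3,"dx":0.001,"dy":0,"dz":0,"wx":0,"wy":0,"wz":0},{"gripper":0.3,"dx":0.001,"dy":0,"dz":0,"wx":0,"wy":0,"wz":0}]'
python3 -m inch '[{"gripper":0.3,"dx":0.001,"dy":0,"dz":0,"wx":0,"wy":0,"wz":0},{"gripper":0.3,"dx":0.001,"dy":0,"dz":0,"wx":0,"wy":0,"wz":0},{"gripper":0.3,"dx":0.001,"dy":0,"dz":0,"wx":0,"wy":0,"wz":0},{"gripper":0.3,"dx":0.001,"dy":0,"dz":0,"wx":0,"wy":0,"wz":0},{"gripper":0.3,"dx":0.001,"dy":0,"dz":0,"wx":0,"wy":0,"wz":0}]'
python3 -m inch '[{"gripper":0.3,"dx":0.001,"dy":0,"dz":0,"wx":0,"wy":0,"wz":0},{"gripper":0.3,"dx":0.001,"dy":0,"dz":0,"wx":0,"wy":0,"wz":0},{"gripper":0.3,"dx":0.001,"dy":0,"dz":0,"wx":0,"wy":0,"wz":0},{"gripper":0.3,"dx":0.001,"dy":0,"dz":0,"wx":0,"wy":0,"wz":0},{"gripper":0.3,"dx":0.001,"dy":0,"dz":0,"wx":0,"wy":0,"wz":0}]'
```

```text
clock: 9.1
eef_pos: [604.6, -6.1, 64.8]
eef_rot: [-3.141, -0.0, 1.735]
wrist_force: [-2.7, 5.6, 2.7]
finger_gap: 52.1
finger_force: 20.0
clock: 9.52
eef_pos: [604.8, -6.1, 64.6]
eef_rot: [-3.139, -0.001, 1.735]
wrist_force: [-8.7, 4.9, 5.7]
finger_gap: 52.6
finger_force: 20.0
clock: 9.93
eef_pos: [605.0, -6.0, 64.4]
eef_rot: [-3.137, -0.001, 1.735]
wrist_force: [-13.7, 5.8, 7.9]
finger_gap: 52.2
finger_force: 20.0
```

Both faces are felt, with the balance at x≈604.6. I'll back off -2 mm in x and about 2 mm in +y, then lower to the plate.

```bash
python3 -m inch '[{"gripper":0.3,"dx":-0.0022,"dy":0.001,"dz":0,"wx":0,"wy":0,"wz":0},{"gripper":0.3,"dx":-0.0025,"dy":0.0025,"dz":0,"wx":0,"wy":0,"wz":0},{"gripper":0.3,"dx":-0.0025,"dy":0.0025,"dz":0,"wx":0,"wy":0,"wz":0},{"gripper":0.3,"dx":-0.0025,"dy":0.0025,"dz":0,"wx":0,"wy":0,"wz":0},{"gripper":0.3,"dx":-0.0025,"dy":0.0025,"dz":0,"wx":0,"wy":0,"wz":0}]'
python3 -m inch '[{"gripper":0.3,"dx":0,"dy":0,"dz":-0.001,"wx":0,"wy":0,"wz":0},{"gripper":0.3,"dx":0,"dy":0,"dz":-0.001,"wx":0,"wy":0,"wz":0},{"gripper":0.3,"dx":0,"dy":0,"dz":-0.001,"wx":0,"wy":0,"wz":0},{"gripper":0.3,"dx":0,"dy":0,"dz":-0.001,"wx":0,"wy":0,"wz":0},{"gripper":0.3,"dx":0,"dy":0,"dz":-0.001,"wx":0,"wy":0,"wz":0}]'
python3 -m inch '[{"gripper":0.3,"dx":0,"dy":0,"dz":-0.001,"wx":0,"wy":0,"wz":0},{"gripper":0.3,"dx":0,"dy":0,"dz":-0.001,"wx":0,"wy":0,"wz":0},{"gripper":0.3,"dx":0,"dy":0,"dz":-0.001,"wx":0,"wy":0,"wz":0},{"gripper":0.3,"dx":0,"dy":0,"dz":-0.001,"wx":0,"wy":0,"wz":0},{"gripper":0.3,"dx":0,"dy":0,"dz":-0.001,"wx":0,"wy":0,"wz":0}]'
```

```text
clock: 10.35
eef_pos: [604.5, -4.1, 64.4]
eef_rot: [3.142, 0.0, 1.734]
wrist_force: [-0.2, 0.5, -3.6]
finger_gap: 52.1
finger_force: 20.0
clock: 10.77
eef_pos: [604.4, -3.9, 63.5]
eef_rot: [3.142, 0.0, 1.734]
wrist_force: [-0.2, 0.3, -2.5]
finger_gap: 52.5
finger_force: 20.0
clock: 11.18
eef_pos: [604.4, -3.9, 62.5]
eef_rot: [3.142, -0.0, 1.734]
wrist_force: [0.3, 1.0, -2.1]
finger_gap: 52.4
finger_force: 20.0
```

```bash
python3 -m inch '[{"gripper":0.3,"dx":0,"dy":0,"dz":-0.001,"wx":0,"wy":0,"wz":0},{"gripper":0.3,"dx":0,"dy":0,"dz":-0.001,"wx":0,"wy":0,"wz":0},{"gripper":0.3,"dx":0,"dy":0,"dz":-0.001,"wx":0,"wy":0,"wz":0},{"gripper":0.3,"dx":0,"dy":0,"dz":-0.001,"wx":0,"wy":0,"wz":0},{"gripper":0.3,"dx":0,"dy":0,"dz":-0.001,"wx":0,"wy":0,"wz":0}]'
python3 -m inch '[{"gripper":0.3,"dx":0,"dy":0,"dz":-0.001,"wx":0,"wy":0,"wz":0},{"gripper":0.3,"dx":0,"dy":0,"dz":-0.001,"wx":0,"wy":0,"wz":0},{"gripper":0.3,"dx":0,"dy":0,"dz":-0.001,"wx":0,"wy":0,"wz":0},{"gripper":0.3,"dx":0,"dy":0,"dz":-0.001,"wx":0,"wy":0,"wz":0},{"gripper":0.3,"dx":0,"dy":0,"dz":-0.001,"wx":0,"wy":0,"wz":0}]'
```

```text
clock: 11.6
eef_pos: [604.4, -3.9, 61.5]
eef_rot: [-3.142, -0.0, 1.734]
wrist_force: [0.2, 1.0, -1.8]
finger_gap: 52.5
finger_force: 20.0
clock: 12.02
eef_pos: [604.4, -3.9, 60.4]
eef_rot: [-3.142, 0.0, 1.734]
wrist_force: [-0.7, -1.1, -3.1]
finger_gap: 52.2
finger_force: 20.0
```

```bash
python3 -m inch '[{"gripper":0.3,"dx":0,"dy":0,"dz":-0.001,"wx":0,"wy":0,"wz":0},{"gripper":0.3,"dx":0,"dy":0,"dz":-0.001,"wx":0,"wy":0,"wz":0},{"gripper":0.3,"dx":0,"dy":0,"dz":-0.001,"wx":0,"wy":0,"wz":0},{"gripper":0.3,"dx":0,"dy":0,"dz":-0.001,"wx":0,"wy":0,"wz":0},{"gripper":0.3,"dx":0,"dy":0,"dz":-0.001,"wx":0,"wy":0,"wz":0}]'
python3 - <<'E'
from h import *
im,C=shot('w6'); print(manip.read_state()['eef_pos'])
S=manip.camera("side"); p=proj(cam("side"),[604,-4,60])[0].astype(int); print(p)
a=cv2.resize(S[p[1]-37:p[1]+38,p[0]-50:p[0]+50],None,fx=8,fy=8,interpolation=cv2.INTER_CUBIC); cv2.imwrite("pics/s6.png",a)
E
```

```text
clock: 12.43
eef_pos: [604.5, -3.9, 59.5]
eef_rot: [3.142, 0.0, 1.734]
wrist_force: [-0.1, -0.4, -2.3]
finger_gap: 52.2
finger_force: 20.0
[604.40175631  -3.91071682  59.42838059]
[241 182]
```

View pics/s6.png

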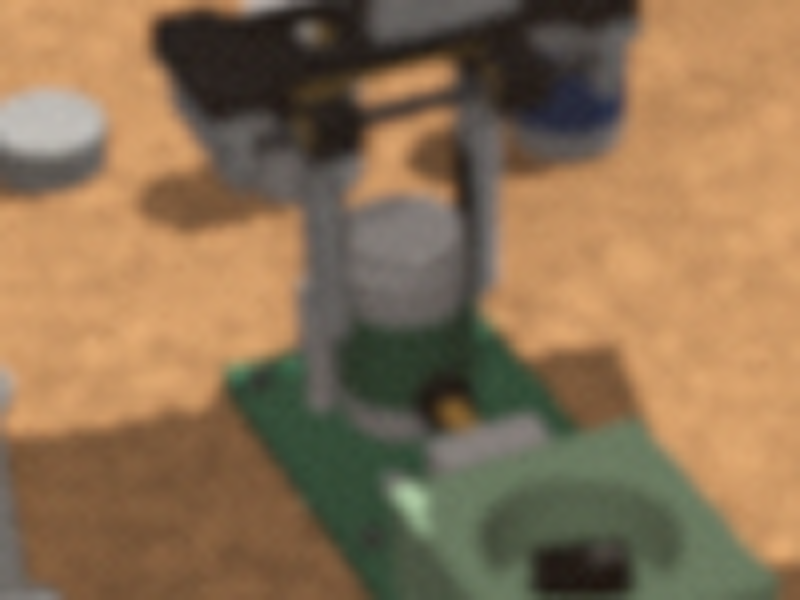

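The side view shows the can upright between the fingers, bottom close to the plate and not yet touching. It seems to have slid up about 3 mm in the grip while I probed the vee. I'll keep feeling down in half-millimetre steps.

```bash
python3 - <<'E'
from h import *; import pickle
for n in("w5","w6"):
    im,C=pickle.load(open(f"pics/{n}.pkl","rb")); v=cv2.GaussianBlur(im,(3,3),0)[...,2].astype(int)
    print(n,v[205:306:2,252].tolist()); print(v[262,200:306:2].tolist())
E
python3 -m inch '[{"gripper":0.3,"dx":0,"dy":0,"dz":-0.0005,"wx":0,"wy":0,"wz":0},{"gripper":0.3,"dx":0,"dy":0,"dz":-0.0005,"wx":0,"wy":0,"wz":0},{"gripper":0.3,"dx":0,"dy":0,"dz":-0.0005,"wx":0,"wy":0,"wz":0},{"gripper":0.3,"dx":0,"dy":0,"dz":-0.0005,"wx":0,"wy":0,"wz":0},{"gripper":0.3,"dx":0,"dy":0,"dz":-0.0005,"wx":0,"wy":0,"wz":0}]'
python3 -m inch '[{"gripper":0.3,"dx":0,"dy":0,"dz":-0.0005,"wx":0,"wy":0,"wz":0},{"gripper":0.3,"dx":0,"dy":0,"dz":-0.0005,"wx":0,"wy":0,"wz":0},{"gripper":0.3,"dx":0,"dy":0,"dz":-0.0005,"wx":0,"wy":0,"wz":0},{"gripper":0.3,"dx":0,"dy":0,"dz":-0.0005,"wx":0,"wy":0,"wz":0},{"gripper":0.3,"dx":0,"dy":0,"dz":-0.0005,"wx":0,"wy":0,"wz":0}]'
```

```text
w5 [93, 111, 110, 111, 113, 122, 127, 131, 133, 131, 142, 180, 176, 173, 173, 176, 174, 176, 177, 176, 176, 175, 175, 174, 173, 174, 176, 177, 177, 177, 178, 180, 178, 177, 178, 175, 158, 157, 156, 155, 154, 157, 157, 155, 156, 159, 157, 156, 150, 76, 50]
[36, 36, 35, 39, 132, 175, 173, 173, 174, 174, 174, 175, 175, 175, 175, 176, 176, 176, 176, 176, 176, 176, 177, 176, 176, 176, 176, 176, 177, 176, 177, 177, 177, 178, 178, 179, 179, 179, 180, 179, 180, 180, 181, 180, 180, 173, 162, 161, 119, 41, 41, 41, 41]
w6 [116, 116, 123, 131, 136, 139, 137, 142, 188, 186, 182, 181, 184, 184, 183, 185, 185, 186, 183, 183, 184, 183, 182, 183, 185, 186, 186, 186, 188, 189, 186, 186, 188, 188, 185, 186, 179, 165, 162, 166, 168, 164, 163, 166, 168, 165, 165, 165, 179, 110, 53]
[37, 38, 36, 56, 166, 185, 184, 184, 184, 184, 184, 184, 184, 185, 185, 184, 185, 186, 185, 186, 187, 187, 186, 188, 188, 188, 189, 189, 189, 188, 189, 188, 188, 188, 188, 187, 188, 187, 187, 187, 187, 188, 188, 189, 189, 186, 172, 171, 170, 82, 39, 41, 41]
clock: 12.95
eef_pos: [604.5, -3.9, 59.0]
eef_rot: [3.141, 0.0, 1.734]
wrist_force: [-0.1, -0.1, -0.1]
finger_gap: 51.9
finger_force: 20.0
clock: 13.37
eef_pos: [604.5, -4.0, 58.9]
eef_rot: [3.141, 0.0, 1.734]
wrist_force: [-2.1, -0.2, 5.3]
finger_gap: 52.0
finger_force: 20.0
```

Plate contact is felt: Fz rises to +5.3. Release and lift.

```bash
python3 -m inch '[{"gripper":0.75,"dx":0,"dy":0,"dz":0.0005,"wx":0,"wy":0,"wz":0},{"gripper":0.75,"dx":0,"dy":0,"dz":0.0005,"wx":0,"wy":0,"wz":0},{"gripper":0.75,"dx":0,"dy":0,"dz":0.0005,"wx":0,"wy":0,"wz":0},{"gripper":0.75,"dx":0,"dy":0,"dz":0.0005,"wx":0,"wy":0,"wz":0},{"gripper":0.75,"dx":0,"dy":0,"dz":0.0005,"wx":0,"wy":0,"wz":0}]'
python3 -m inch '[{"gripper":0.75,"dx":0,"dy":0,"dz":0.01,"wx":0,"wy":0,"wz":0},{"gripper":0.75,"dx":0,"dy":0,"dz":0.03,"wx":0,"wy":0,"wz":0},{"gripper":0.75,"dx":0,"dy":0,"dz":0.06,"wx":0,"wy":0,"wz":0},{"gripper":0.75,"dx":0,"dy":0,"dz":0.09,"wx":0,"wy":0,"wz":0},{"gripper":0.75,"dx":0,"dy":0,"dz":0.11,"wx":0,"wy":0,"wz":0}]'
python3 -m inch '[{"gripper":0.75,"dx":-0.003,"dy":0.02,"dz":0,"wx":0,"wy":0,"wz":0},{"gripper":0.75,"dx":-0.006,"dy":0.04,"dz":0.01,"wx":0,"wy":0,"wz":0},{"gripper":0.75,"dx":-0.01,"dy":0.07,"dz":0.03,"wx":0,"wy":0,"wz":0},{"gripper":0.75,"dx":-0.013,"dy":0.08,"dz":0.03,"wx":0,"wy":0,"wz":0},{"gripper":0.75,"dx":-0.013,"dy":0.08,"dz":0.03,"wx":0,"wy":0,"wz":0}]'
python3 - <<'E'
from h import *
im,C=shot('w7'); T=manip.camera("top"); cv2.imwrite("pics/t7.png",T); print(manip.read_state()['eef_pos'])
hsv=cv2.cvtColor(im,cv2.COLOR_BGR2HSV)
# dark knob blob
m=(hsv[...,2]<70).astype(np.uint8)
n,l,s,c=cv2.connectedComponentsWithStats(m)
for i in range(1,n):
    if s[i,4]>150: print("dark",s[i],c[i],ray(C,c[i],50).round(1))
m=((hsv[...,1]<50)&(hsv[...,2]>100)).astype(np.uint8)
n,l,s,c=cv2.connectedComponentsWithStats(m)
for i in range(1,n):
    if s[i,4]>30: print("bright",s[i],c[i],ray(C,c[i],50).round(1),ray(C,c[i],100).round(1))
print("proj nest top",proj(C,[604,-4,100]),"knob",proj(C,[575,147,50]))
E
```

```text
clock: 13.78
eef_pos: [604.4, -3.8, 58.8]
eef_rot: [-3.141, -0.0, 1.734]
wrist_force: [0.1, -0.0, -0.5]
finger_gap: 70.5
finger_force: 0.0
clock: 14.2
eef_pos: [605.0, -3.9, 172.8]
eef_rot: [3.138, 0.001, 1.734]
wrist_force: [0.5, -0.3, -0.0]
finger_gap: 70.3
finger_force: 0.0
clock: 14.62
eef_pos: [591.3, 78.0, 200.3]
eef_rot: [3.139, 0.0, 1.737]
wrist_force: [-0.3, -0.2, -0.6]
finger_gap: 70.5
finger_force: 0.0
[591.19340256  75.6636488  198.45333156]
dark [ 233   94   37   38 1018] [251.50785855 112.97347741] [577.4 153.1  50. ]
dark [231 207  42  36 649] [251.18798151 223.77041602] [598.5  24.1  50. ]
dark [    0   223   512   161 31198] [250.07933201 322.76277325] [ 620.8 -119.1   50. ]
bright [ 370   28   67   64 2714] [403.71260133  61.01363301] [726.1 231.3  50. ] [703.4 220.1 100. ]
bright [ 252   59   50   70 1619] [283.21803582  81.43915998] [605.4 190.7  50. ] [601.1 185.6 100. ]
bright [237 107  14   8  52] [243.51923077 110.65384615] [568.3 154.   50. ] [569.6 154.6 100. ]
bright [ 226  164   51   37 1166] [251.46655232 181.46397942] [590.1  76.7  50. ] [588.1  89.  100
[... 266 characters left out ...]
7.3 -23.6  50. ] [602.7   4.  100. ]
bright [497 237  15  34 248] [506.42741935 257.84677419] [925.8  31.6  50. ] [872.7  50.7 100. ]
bright [283 258   7   6  32] [285.71875 260.34375] [650. -18.  50.] [638.9   8.7 100. ]
bright [  0 266  10   5  31] [  3.93548387 267.38709677] [296.7 -87.1  50. ] [339.3 -49.9 100. ]
bright [482 268  30  27 222] [497.03153153 280.59009009] [927.1  -1.6  50. ] [873.8  22.6 100. ]
bright [208 334  28  37 614] [218.74918567 353.5732899 ] [ 585.7 -177.6   50. ] [ 584.4 -126.7  100. ]
bright [275 361  26  10 108] [284.59259259 367.23148148] [ 682.1 -186.3   50. ] [ 666.1 -134.   100. ]
proj nest top [[251.85011594 265.95530459]] knob [[248.49746456 118.22796544]]
```

The can is placed. The camera is now directly above the knob, so I'll take a settled shot and measure knob centre, angle and can position numerically.

Run:
```python
from h import *
from scipy.optimize import least_squares
print([manip.read_state()['eef_pos'].round(2).tolist()])
im,C=shot('w8'); print(manip.read_state()['eef_pos'])
hsv=cv2.cvtColor(im,cv2.COLOR_BGR2HSV)
m=(hsv[...,2]<70).astype(np.uint8); m[:60]=0;m[165:]=0
n,l,s,c=cv2.connectedComponentsWithStats(m); i=1+s[1:,4].argmax()
q=(l==i).astype(np.uint8); ct=max(cv2.findContours(q,0,2)[0],key=len); h=cv2.convexHull(ct).reshape(-1,2).astype(np.float32)
e=cv2.fitEllipse(h); print(s[i],c[i],e,[ray(C,e[0],z).round(1).tolist() for z in(28,50)])
b=((hsv[...,2]>95)&(hsv[...,1]<70)).astype(np.uint8); b[:95]=0;b[131:]=0;b[:,:234]=0;b[:,270:]=0
n,l,s,c=cv2.connectedComponentsWithStats(b); i=1+s[1:,4].argmax(); P=np.argwhere(l==i)[:,::-1]
Q=np.array([ray(C,p,50)[:2] for p in P]); d=np.linalg.svd(Q-Q.mean(0))[2][0]; print("line",s[i],Q.mean(0),np.degrees(np.arctan2(d[1],d[0])),Q.max(0)-Q.min(0))
# lid arc: bright->darker
mm=((hsv[...,1]<50)&(hsv[...,2]>100)).astype(np.uint8); mm[:225]=0;mm[320:]=0;mm[:,:215]=0;mm[:,290:]=0
print("value row profile", hsv[240:300:2,252,2].tolist())
n,l,s,c=cv2.connectedComponentsWithStats(mm); i=1+s[1:,4].argmax(); print(s[i])
v=cv2.GaussianBlur(im,(3,3),0)
cv2.imwrite("pics/w8k.png",cv2.resize(im[80:150,210:300],None,fx=6,fy=6))
print(im[95:131:2,236:270:2].max(2))
```

```text
[[591.19, 75.66, 198.45]]
[591.22551724  75.16646513 198.15380691]
[ 234   92   37   38 1037] [252.25072324 110.85438766] ((251.76934814453125, 110.6993179321289), (36.660621643066406, 37.744380950927734), 174.57327270507812) [[576.8, 152.9, 28.0], [576.8, 153.1, 50.0]]
line [234 118  17  13  78] [564.88505192 133.79088655] -22.848808626843017 [19.39443628 12.76668809]
value row profile [121, 113, 160, 162, 163, 161, 165, 162, 177, 240, 241, 241, 242, 239, 242, 240, 240, 239, 240, 240, 241, 240, 241, 233, 241, 235, 234, 234, 242, 244]
[ 223  232   59   52 2112]
[[141 144 124  61  40  45  46  48  46  48  48  50  46  70 146 145 142]
 [144 109  44  42  46  47  46  47  44  47  48  48  47  47  51 144 144]
 [156  44  39  41  43  45  51  46  44  47  46  49  48  49  47  66 145]
 [ 71  37  46  45  46  42  44  48  50  49  50  47  47  48  47  46  80]
 [ 39  36  41  46  44  47  46  47  44  45  46  47  50  47  51  47  49]
 [ 34 139  80  50  37  47  45  44  47  48  44  49  46  47  47  51  50]
 [ 37 175 197 185 167  77  40  38  45  47  53  56  53  50  48  46  47]
 [ 42  49  98 134 195 196 189 204  50  55  55  57  56  58  56  54  48]
 [ 40  46  39  38  46  99 174 207  44  55  54  58  56  57  57  58  51]
 [ 39  43  40  43  44  37  43  51  43  55  54  55  54  55  55  56  45]
 [ 41  40  39  40  45  45  43  42  47  56  56  54  52  55  54  56  43]
 [ 41  42  43  40  40  37  42  45  51  54  56  55  53  56  57  51  45]
 [ 38  43  41  44  43  43  41  39  46  53  55  55  53  55  54  43  58]
 [ 79  37  42  43  42  45  42  44  42  45  44  50  53  56  51  39 110]
 [143  53  39  42  42  43  40  43  44  44  44  43  39  42  41  82 153]
 [140 133  49  39  42  43  44  44  44  44  42  45  44  38  80 155 155]
 [141 142 135  79  35  40  39  43  42  40  42  41  41  89 156 158 152]
 [140 139 140 142 124  78  48  41  43  40  55  89 136 159 157 156 155]]
```

```bash
python3 - <<'E'
from h import *; import pickle
im,C=pickle.load(open("pics/w8.pkl","rb")); v=im.max(2).astype(float)
c=np.array([251.8,110.7]); P=[];W=[]
for r in range(100,119):
    for u in range(234,262):
        if np.hypot(u-c[0],r-c[1])<16.5 and v[r,u]>85: P.append(ray(C,(u,r),50)[:2]); W.append(v[r,u])
P=np.array(P); W=np.array(W); m=np.average(P,axis=0,weights=W); d=np.linalg.svd((P-m)*np.sqrt(W)[:,None])[2][0]
print(len(P),m,np.degrees(np.arctan2(d[1],d[0])),"perp offset of centre",np.cross(d,ray(C,c,50)[:2]-m))
E
python3 -m inch '[{"gripper":0.277,"dx":-0.003,"dy":0.02,"dz":0,"wx":0,"wy":0,"wz":7},{"gripper":0.277,"dx":-0.006,"dy":0.04,"dz":0,"wx":0,"wy":0,"wz":14},{"gripper":0.277,"dx":-0.009,"dy":0.06,"dz":0,"wx":0,"wy":0,"wz":21},{"gripper":0.277,"dx":-0.012,"dy":0.078,"dz":0,"wx":0,"wy":0,"wz":28},{"gripper":0.277,"dx":-0.013,"dy":0.078,"dz":0,"wx":0,"wy":0,"wz":35}]' >/dev/null
python3 -m inch '[{"gripper":0.277,"dx":0,"dy":0,"dz":-0.02,"wx":0,"wy":0,"wz":7},{"gripper":0.277,"dx":0,"dy":0,"dz":-0.04,"wx":0,"wy":0,"wz":14},{"gripper":0.277,"dx":0,"dy":0,"dz":-0.06,"wx":0,"wy":0,"wz":21},{"gripper":0.277,"dx":0,"dy":0,"dz":-0.08,"wx":0,"wy":0,"wz":28},{"gripper":0.277,"dx":0,"dy":0,"dz":-0.08,"wx":0,"wy":0,"wz":30.5}]'
python3 -m inch '[{"gripper":0.277,"dx":0,"dy":0,"dz":0,"wx":0,"wy":0,"wz":0},{"gripper":0.277,"dx":0,"dy":0,"dz":0,"wx":0,"wy":0,"wz":0},{"gripper":0.277,"dx":0,"dy":0,"dz":0,"wx":0,"wy":0,"wz":0},{"gripper":0.277,"dx":0,"dy":0,"dz":0,"wx":0,"wy":0,"wz":0},{"gripper":0.277,"dx":0,"dy":0,"dz":0,"wx":0,"wy":0,"wz":0}]'
python3 - <<'E'
from h import *
im,C=shot('w9'); hsv=cv2.cvtColor(im,cv2.COLOR_BGR2HSV); print(manip.read_state()['joints'])
print(proj(C,[[578,153,50],[578,153,28]]))
b=((hsv[...,2]>95)&(hsv[...,1]<60)).astype(np.uint8)
n,l,s,c=cv2.connectedComponentsWithStats(b)
for i in range(1,n):
    if s[i,4]>25: print(s[i],c[i])
u0,v0=proj(C,[578,153,50])[0].astype(int); print(u0,v0)
for r in range(v0-60,v0+60,4): print(r,im[r,u0-64:u0+64:4].max(1).tolist())
E
```

```text
57 [568.56508566 154.00139632] -9.022250157263391 perp offset of centre 0.3742325200036275
clock: 15.6
eef_pos: [576.8, 152.3, 113.9]
eef_rot: [-3.138, -0.006, 2.883]
wrist_force: [-0.1, 0.0, -0.3]
finger_gap: 26.2
finger_force: 0.0
clock: 16.02
eef_pos: [578.6, 154.0, 119.3]
eef_rot: [3.141, 0.001, 2.877]
wrist_force: [-1.0, -0.3, 0.1]
finger_gap: 26.1
finger_force: 0.0
[ 1.99000408e-01  4.86248477e-01  1.47039450e+00 -2.66204712e-06
  1.18438827e+00 -1.10703579e+00]
[[251.28289409 202.07461762]
 [251.38087634 195.06931717]]
[  140   122   191   180 13008] [242.44741697 200.94964637]
[247 183   6  18  69] [249.66666667 191.23188406]
[ 56 223   9   9  61] [ 59.7704918  227.37704918]
[  41  227   80   77 3780] [ 79.56613757 276.17989418]
[100 228  31  11 149] [117.20805369 231.6442953 ]
[230 237  43  35 879] [249.39249147 251.91012514]
[198 259  12  30  77] [204.49350649 273.19480519]
[  0 266  20   5  41] [  6.58536585 267.04878049]
[ 474  266   38   37 1181] [494.78154107 284.63928874]
[ 401  309  111   24 2346] [452.81798806 321.0771526 ]
[288 335   9  35 180] [292.76666667 347.855
[... 4246 characters left out ...]
69, 167, 167, 166, 168, 167, 166, 166, 165, 167, 37, 76, 99, 101, 98, 101, 133, 172, 147, 243]
250 [177, 181, 105, 109, 111, 95, 97, 97, 95, 97, 28, 25, 168, 166, 167, 167, 166, 166, 165, 166, 165, 172, 36, 47, 98, 99, 101, 101, 99, 171, 186, 255]
254 [115, 107, 104, 101, 104, 95, 95, 95, 96, 98, 26, 41, 167, 166, 166, 167, 166, 165, 164, 168, 167, 166, 32, 37, 99, 99, 101, 100, 101, 173, 163, 254]
258 [110, 111, 78, 80, 95, 96, 95, 95, 97, 93, 28, 82, 166, 165, 166, 165, 166, 165, 168, 146, 166, 166, 29, 34, 100, 98, 99, 98, 101, 122, 181, 189]<stdin>:8: DeprecationWarning: Arrays of 2-dimensional vectors are deprecated. Use arrays of 3-dimensional vectors instead. (deprecated in NumPy 2.0)
```

The new viewpoint agrees: the disc centre (col 251, rows 173–219) matches (578,153) within 1 mm. Next is the precise line angle.

Run:
```python
from h import *; import pickle
im,C=pickle.load(open("pics/w9.pkl","rb")); v=im.max(2).astype(int)
print(v[180:206:1,243:258])
P=[];W=[]
for r in range(180,206):
    for u in range(243,258):
        if v[r,u]>75: P.append(ray(C,(u,r),50)[:2]); W.append(v[r,u]-45)
P=np.array(P);W=np.array(W,float); m=np.average(P,axis=0,weights=W); d=np.linalg.svd((P-m)*np.sqrt(W)[:,None])[2][0]
print(m,np.degrees(np.arctan2(d[1],d[0])), manip.read_state()['eef_rot'])
```

```text
[[ 35  34  38  37  37  35  35  36  36  37  39  35  37  38  36]
 [ 35  36  38  34  37  34  32  36  33  37  37  37  35  37  39]
 [ 38  37  39  35  32  36  43  45  32  36  38  39  41  40  41]
 [ 39  40  36  36  56  99 113 123  58  39  40  40  45  42  43]
 [ 44  42  41  44  99 192 198 191  83  37  40  44  43  43  42]
 [ 45  40  39  42  97 214 214 206 112  42  39  43  43  43  42]
 [ 41  42  38  37  92 211 213 205 122  44  37  43  41  41  43]
 [ 42  41  40  38  77 186 211 205 119  41  37  40  41  43  43]
 [ 42  41  42  38  70 172 211 203 121  42  37  43  44  43  40]
 [ 41  42  42  37  71 170 211 207 146  50  37  42  41  39  42]
 [ 43  40  41  37  62 149 209 206 159  52  35  38  42  42  41]
 [ 41  42  39  36  54 135 210 211 192  62  32  40  44  43  41]
 [ 43  41  40  38  53 136 210 211 203  62  34  38  44  43  44]
 [ 42  43  41  38  46 115 211 212 204  66  32  39  43  41  41]
 [ 40  44  40  36  39 107 211 212 204  80  34  43  41  41  42]
 [ 41  40  41  40  38  95 212 211 203  86  35  39  40  39  43]
 [ 38  44  40  39  36  90 213 211 203  96  39  38  39  43  40]
 [ 42  41  40  40  36  92 212 214 205 114  43  35  41  42  41]
 [ 41  40  40  39  36  77 187 214 208 120  42  37  42  40  43]
 [ 42  40  41  39  35  61 146 185 179  98  39  39  41  40  42]
 [ 43  39  42  38  38  42  80 103 101  55  38  40  40  38  42]
 [ 43  39  42  40  41  38  39  39  41  37  41  37  41  41  41]
 [ 43  41  38  39  41  39  38  41  40  37  39  40  41  39  42]
 [ 39  42  39  41  40  40  42  39  42  41  41  38  40  40  41]
 [ 40  39  41  41  37  41  39  38  41  40  41  41  41  37  41]
 [ 39  38  38  39  40  37  37  39  42  37  37  40  40  40  41]]
[567.95515393 154.19993411] -10.385530116928736 [3.14134373e+00 5.03219114e-04 2.87683347e+00]
```

The knob line is at -10.4° world, so knob ≈ 0.35 rad. I'll correct by +4.8°, descend into the well at 26 mm opening, and grip.

```bash
python3 -m inch '[{"gripper":0.277,"dx":0,"dy":-0.0005,"dz":-0.01,"wx":0,"wy":0,"wz":4.8},{"gripper":0.277,"dx":0,"dy":-0.0005,"dz":-0.02,"wx":0,"wy":0,"wz":4.8},{"gripper":0.277,"dx":0,"dy":-0.0005,"dz":-0.035,"wx":0,"wy":0,"wz":4.8},{"gripper":0.277,"dx":0,"dy":-0.0005,"dz":-0.045,"wx":0,"wy":0,"wz":4.8},{"gripper":0.277,"dx":0,"dy":-0.0005,"dz":-0.055,"wx":0,"wy":0,"wz":4.8}]'
python3 -m inch '[{"gripper":0.277,"dx":0,"dy":0,"dz":-0.007,"wx":0,"wy":0,"wz":0},{"gripper":0.277,"dx":0,"dy":0,"dz":-0.014,"wx":0,"wy":0,"wz":0},{"gripper":0.277,"dx":0,"dy":0,"dz":-0.021,"wx":0,"wy":0,"wz":0},{"gripper":0.277,"dx":0,"dy":0,"dz":-0.027,"wx":0,"wy":0,"wz":0},{"gripper":0.277,"dx":0,"dy":0,"dz":-0.03,"wx":0,"wy":0,"wz":0}]'
python3 -m inch '[{"gripper":0.277,"dx":0,"dy":0,"dz":0,"wx":0,"wy":0,"wz":0},{"gripper":0.277,"dx":0,"dy":0,"dz":0,"wx":0,"wy":0,"wz":0},{"gripper":0.277,"dx":0,"dy":0,"dz":0,"wx":0,"wy":0,"wz":0},{"gripper":0.277,"dx":0,"dy":0,"dz":0,"wx":0,"wy":0,"wz":0},{"gripper":0.277,"dx":0,"dy":0,"dz":0,"wx":0,"wy":0,"wz":0}]'
python3 -c "
from h import *
s=manip.read_state();print(s['moment'],s['wrist_force'],s['eef_pos'],s['joints'])"
```

```text
clock: 16.48
eef_pos: [578.2, 153.6, 62.8]
eef_rot: [-3.141, -0.001, 2.96]
wrist_force: [0.6, -0.1, 0.1]
finger_gap: 26.2
finger_force: 0.0
clock: 16.9
eef_pos: [578.2, 153.6, 33.1]
eef_rot: [-3.141, -0.001, 2.961]
wrist_force: [0.7, 0.1, 0.0]
finger_gap: 26.2
finger_force: 0.0
clock: 17.32
eef_pos: [578.6, 153.7, 34.3]
eef_rot: [3.141, 0.001, 2.961]
wrist_force: [-0.7, 0.1, -0.3]
finger_gap: 26.2
finger_force: 0.0
[ 0.01397739 -0.10028304 -0.01186798] [-0.69208296  0.07925794 -0.34307601] [578.57016129 153.65610712  34.30171695] [ 1.98400148e-01  5.92273725e-01  1.52696862e+00  2.18138076e-05
  1.02178497e+00 -1.19217944e+00]
```

Entered cleanly without contact. Now gripping the knob.

```bash
python3 -m inch '[{"gripper":0.1,"dx":0,"dy":0,"dz":0,"wx":0,"wy":0,"wz":0},{"gripper":0.1,"dx":0,"dy":0,"dz":0,"wx":0,"wy":0,"wz":0},{"gripper":0.1,"dx":0,"dy":0,"dz":0,"wx":0,"wy":0,"wz":0},{"gripper":0.1,"dx":0,"dy":0,"dz":0,"wx":0,"wy":0,"wz":0},{"gripper":0.1,"dx":0,"dy":0,"dz":0,"wx":0,"wy":0,"wz":0}]' 40
python3 -m inch '[{"gripper":0.1,"dx":0,"dy":0,"dz":0,"wx":0,"wy":0,"wz":-5},{"gripper":0.1,"dx":0,"dy":0,"dz":0,"wx":0,"wy":0,"wz":-10},{"gripper":0.1,"dx":0,"dy":0,"dz":0,"wx":0,"wy":0,"wz":-10},{"gripper":0.1,"dx":0,"dy":0,"dz":0,"wx":0,"wy":0,"wz":-10},{"gripper":0.1,"dx":0,"dy":0,"dz":0,"wx":0,"wy":0,"wz":-10}]' 40
python3 -c "
from h import *
s=manip.read_state();print(s['moment'],s['wrist_force'],s['eef_pos'],s['joints'])"
```

```text
clock: 17.73
eef_pos: [578.3, 152.5, 34.1]
eef_rot: [-3.14, -0.0, 2.961]
wrist_force: [-2.5, -7.8, 4.1]
finger_gap: 17.9
finger_force: 40.0
clock: 18.15
eef_pos: [578.3, 152.4, 34.1]
eef_rot: [-3.14, -0.0, 2.786]
wrist_force: [-2.8, -9.3, 4.0]
finger_gap: 17.7
finger_force: 40.0
[-1.6289571   0.38653908 -0.12839995] [-2.76654305 -9.33334402  4.04922899] [578.27591884 152.40967397  34.1333359 ] [ 0.1971382   0.59223962  1.52749336 -0.00175582  1.02290494 -1.01744706]
```

The knob is gripped. I'll re-centre about 1.2 mm in -y to relieve the side force, then take equal 10° steps and log the z moment.

```bash
cat > m.py <<'E'
from h import *
s=manip.read_state();y=s['eef_rot'][2];print('knob %.3f'%(np.radians(9.4)+np.pi-y if y>-1 else 0),'M',s['moment'].round(3),'F',s['wrist_force'].round(1),'t6 %.3f'%s['effort'][5],'t',s['clock'].round(1) if hasattr(s['clock'],'round') else s['clock'])
E
python3 -m inch '[{"gripper":0.1,"dx":-0.0003,"dy":-0.0012,"dz":0,"wx":0,"wy":0,"wz":-5},{"gripper":0.1,"dx":-0.0003,"dy":-0.0012,"dz":0,"wx":0,"wy":0,"wz":-10},{"gripper":0.1,"dx":-0.0003,"dy":-0.0012,"dz":0,"wx":0,"wy":0,"wz":-10},{"gripper":0.1,"dx":-0.0003,"dy":-0.0012,"dz":0,"wx":0,"wy":0,"wz":-10},{"gripper":0.1,"dx":-0.0003,"dy":-0.0012,"dz":0,"wx":0,"wy":0,"wz":-10}]' >/dev/null; python3 m.py
python3 -m inch '[{"gripper":0.1,"dx":0,"dy":0,"dz":0,"wx":0,"wy":0,"wz":-5},{"gripper":0.1,"dx":0,"dy":0,"dz":0,"wx":0,"wy":0,"wz":-10},{"gripper":0.1,"dx":0,"dy":0,"dz":0,"wx":0,"wy":0,"wz":-10},{"gripper":0.1,"dx":0,"dy":0,"dz":0,"wx":0,"wy":0,"wz":-10},{"gripper":0.1,"dx":0,"dy":0,"dz":0,"wx":0,"wy":0,"wz":-10}]' >/dev/null; python3 m.py
python3 -m inch '[{"gripper":0.1,"dx":0,"dy":0,"dz":0,"wx":0,"wy":0,"wz":-2},{"gripper":0.1,"dx":0,"dy":0,"dz":0,"wx":0,"wy":0,"wz":-4},{"gripper":0.1,"dx":0,"dy":0,"dz":0,"wx":0,"wy":0,"wz":-6},{"gripper":0.1,"dx":0,"dy":0,"dz":0,"wx":0,"wy":0,"wz":-8},{"gripper":0.1,"dx":0,"dy":0,"dz":0,"wx":0,"wy":0,"wz":-10}]' >/dev/null; python3 m.py
```

```text
knob 0.691 M [-0.417  0.026 -0.14 ] F [-0.4 -2.7  3.5] t6 -0.074 t 18.5667
knob 0.864 M [-0.858  0.202 -0.132] F [-1.5 -4.3  5.4] t6 -0.196 t 18.9833
knob 1.040 M [-0.967  0.28   0.204] F [-1.7 -5.3  5.2] t6 -0.720 t 19.4
```

Continuous ramps give a repeatable clockwise-friction reading (+0.2 N m); holding lets it spring back. I'll use 5-row ramps with equal steps.

```bash
for i in 1; do :; done
python3 -m inch '[{"gripper":0.1,"dx":0,"dy":0,"dz":0,"wx":0,"wy":0,"wz":-2},{"gripper":0.1,"dx":0,"dy":0,"dz":0,"wx":0,"wy":0,"wz":-4},{"gripper":0.1,"dx":0,"dy":0,"dz":0,"wx":0,"wy":0,"wz":-6},{"gripper":0.1,"dx":0,"dy":0,"dz":0,"wx":0,"wy":0,"wz":-8},{"gripper":0.1,"dx":0,"dy":0,"dz":0,"wx":0,"wy":0,"wz":-10}]' >/dev/null; python3 m.py
python3 -m inch '[{"gripper":0.1,"dx":0,"dy":0,"dz":0,"wx":0,"wy":0,"wz":-1},{"gripper":0.1,"dx":0,"dy":0,"dz":0,"wx":0,"wy":0,"wz":-2},{"gripper":0.1,"dx":0,"dy":0,"dz":0,"wx":0,"wy":0,"wz":-3},{"gripper":0.1,"dx":0,"dy":0,"dz":0,"wx":0,"wy":0,"wz":-4},{"gripper":0.1,"dx":0,"dy":0,"dz":0,"wx":0,"wy":0,"wz":-5}]' >/dev/null; python3 m.py
python3 -m inch '[{"gripper":0.1,"dx":0,"dy":0,"dz":0,"wx":0,"wy":0,"wz":-1},{"gripper":0.1,"dx":0,"dy":0,"dz":0,"wx":0,"wy":0,"wz":-2},{"gripper":0.1,"dx":0,"dy":0,"dz":0,"wx":0,"wy":0,"wz":-3},{"gripper":0.1,"dx":0,"dy":0,"dz":0,"wx":0,"wy":0,"wz":-4},{"gripper":0.1,"dx":0,"dy":0,"dz":0,"wx":0,"wy":0,"wz":-5}]' >/dev/null; python3 m.py
python3 -m inch '[{"gripper":0.1,"dx":0,"dy":0,"dz":0,"wx":0,"wy":0,"wz":-1},{"gripper":0.1,"dx":0,"dy":0,"dz":0,"wx":0,"wy":0,"wz":-2},{"gripper":0.1,"dx":0,"dy":0,"dz":0,"wx":0,"wy":0,"wz":-3},{"gripper":0.1,"dx":0,"dy":0,"dz":0,"wx":0,"wy":0,"wz":-4},{"gripper":0.1,"dx":0,"dy":0,"dz":0,"wx":0,"wy":0,"wz":-5}]' >/dev/null; python3 m.py
python3 -m inch '[{"gripper":0.1,"dx":0,"dy":0,"dz":0,"wx":0,"wy":0,"wz":-1},{"gripper":0.1,"dx":0,"dy":0,"dz":0,"wx":0,"wy":0,"wz":-2},{"gripper":0.1,"dx":0,"dy":0,"dz":0,"wx":0,"wy":0,"wz":-3},{"gripper":0.1,"dx":0,"dy":0,"dz":0,"wx":0,"wy":0,"wz":-4},{"gripper":0.1,"dx":0,"dy":0,"dz":0,"wx":0,"wy":0,"wz":-5}]' >/dev/null; python3 m.py
```

```text
knob 1.215 M [-1.082  0.458  0.122] F [-2.6 -5.2  5.7] t6 -0.720 t 19.8167
knob 1.301 M [-1.107  0.461  0.156] F [-3.6 -5.8  6.9] t6 -0.283 t 20.2333
knob 1.388 M [-1.149  0.558  0.164] F [-2.4 -5.5  7.2] t6 -0.283 t 20.65
knob 1.476 M [-1.149  0.649  0.163] F [-4.6 -6.3  7.4] t6 -0.283 t 21.0667
knob 1.563 M [-1.214  0.71   0.195] F [-4.6 -6.   8.2] t6 -0.280 t 21.4833
```

```bash
python3 -m inch '[{"gripper":0.1,"dx":-0.0008,"dy":-0.001,"dz":0.0005,"wx":0,"wy":0,"wz":-1},{"gripper":0.1,"dx":-0.0008,"dy":-0.001,"dz":0.0005,"wx":0,"wy":0,"wz":-2},{"gripper":0.1,"dx":-0.0008,"dy":-0.001,"dz":0.0005,"wx":0,"wy":0,"wz":-3},{"gripper":0.1,"dx":-0.0008,"dy":-0.001,"dz":0.0005,"wx":0,"wy":0,"wz":-4},{"gripper":0.1,"dx":-0.0008,"dy":-0.001,"dz":0.0005,"wx":0,"wy":0,"wz":-5}]' >/dev/null; python3 m.py
python3 -m inch '[{"gripper":0.1,"dx":0,"dy":0,"dz":0,"wx":0,"wy":0,"wz":-1},{"gripper":0.1,"dx":0,"dy":0,"dz":0,"wx":0,"wy":0,"wz":-2},{"gripper":0.1,"dx":0,"dy":0,"dz":0,"wx":0,"wy":0,"wz":-3},{"gripper":0.1,"dx":0,"dy":0,"dz":0,"wx":0,"wy":0,"wz":-4},{"gripper":0.1,"dx":0,"dy":0,"dz":0,"wx":0,"wy":0,"wz":-5}]' >/dev/null; python3 m.py
python3 -m inch '[{"gripper":0.1,"dx":0,"dy":0,"dz":0,"wx":0,"wy":0,"wz":-1},{"gripper":0.1,"dx":0,"dy":0,"dz":0,"wx":0,"wy":0,"wz":-2},{"gripper":0.1,"dx":0,"dy":0,"dz":0,"wx":0,"wy":0,"wz":-3},{"gripper":0.1,"dx":0,"dy":0,"dz":0,"wx":0,"wy":0,"wz":-4},{"gripper":0.1,"dx":0,"dy":0,"dz":0,"wx":0,"wy":0,"wz":-5}]' >/dev/null; python3 m.py
python3 -m inch '[{"gripper":0.1,"dx":0,"dy":0,"dz":0,"wx":0,"wy":0,"wz":-1},{"gripper":0.1,"dx":0,"dy":0,"dz":0,"wx":0,"wy":0,"wz":-2},{"gripper":0.1,"dx":0,"dy":0,"dz":0,"wx":0,"wy":0,"wz":-3},{"gripper":0.1,"dx":0,"dy":0,"dz":0,"wx":0,"wy":0,"wz":-4},{"gripper":0.1,"dx":0,"dy":0,"dz":0,"wx":0,"wy":0,"wz":-5}]' >/dev/null; python3 m.py
```

```text
knob 1.652 M [ 0.296 -1.171  0.123] F [ 5.4  1.1 -4.3] t6 -0.291 t 21.9
knob 1.739 M [ 0.263 -1.049  0.167] F [ 5.   1.4 -2.9] t6 -0.177 t 22.3167
knob 1.827 M [ 0.338 -1.119  0.142] F [ 5.   2.7 -3.5] t6 -0.302 t 22.7333
knob 1.914 M [ 0.355 -1.074  0.22 ] F [ 4.7  2.8 -3.1] t6 -0.266 t 23.15
```

```bash
python3 -m inch '[{"gripper":0.1,"dx":-0.0003,"dy":0,"dz":0,"wx":0,"wy":0,"wz":-1},{"gripper":0.1,"dx":0,"dy":0,"dz":0,"wx":0,"wy":0,"wz":-2},{"gripper":0.1,"dx":0,"dy":0,"dz":0,"wx":0,"wy":0,"wz":-3},{"gripper":0.1,"dx":0,"dy":0,"dz":0,"wx":0,"wy":0,"wz":-4},{"gripper":0.1,"dx":0,"dy":0,"dz":0,"wx":0,"wy":0,"wz":-5}]' >/dev/null; python3 m.py
python3 -m inch '[{"gripper":0.1,"dx":0,"dy":0,"dz":0,"wx":0,"wy":0,"wz":-1},{"gripper":0.1,"dx":0,"dy":0,"dz":0,"wx":0,"wy":0,"wz":-2},{"gripper":0.1,"dx":0,"dy":0,"dz":0,"wx":0,"wy":0,"wz":-3},{"gripper":0.1,"dx":0,"dy":0,"dz":0,"wx":0,"wy":0,"wz":-4},{"gripper":0.1,"dx":0,"dy":0,"dz":0,"wx":0,"wy":0,"wz":-5}]' >/dev/null; python3 m.py
```

```text
knob 2.002 M [ 0.456 -1.069  0.147] F [ 5.6  2.6 -4.4] t6 -0.241 t 23.5667
knob 2.089 M [ 0.455 -1.02   0.169] F [ 5.2  2.8 -4.8] t6 -0.220 t 23.9833
```

```bash
python3 -m inch '[{"gripper":0.1,"dx":0,"dy":0,"dz":0,"wx":0,"wy":0,"wz":-1},{"gripper":0.1,"dx":0,"dy":0,"dz":0,"wx":0,"wy":0,"wz":-2},{"gripper":0.1,"dx":0,"dy":0,"dz":0,"wx":0,"wy":0,"wz":-3},{"gripper":0.1,"dx":0,"dy":0,"dz":0,"wx":0,"wy":0,"wz":-4},{"gripper":0.1,"dx":0,"dy":0,"dz":0,"wx":0,"wy":0,"wz":-5}]' >/dev/null; python3 m.py
python3 -m inch '[{"gripper":0.1,"dx":0,"dy":0,"dz":0,"wx":0,"wy":0,"wz":-1},{"gripper":0.1,"dx":0,"dy":0,"dz":0,"wx":0,"wy":0,"wz":-2},{"gripper":0.1,"dx":0,"dy":0,"dz":0,"wx":0,"wy":0,"wz":-3},{"gripper":0.1,"dx":0,"dy":0,"dz":0,"wx":0,"wy":0,"wz":-4},{"gripper":0.1,"dx":0,"dy":0,"dz":0,"wx":0,"wy":0,"wz":-5}]' >/dev/null; python3 m.py
python3 -c "
from h import *
cv2.imwrite('pics/t8.png',manip.camera('top')); cv2.imwrite('pics/s8.png',manip.camera('side'))
a=cv2.imread('pics/t7.png').astype(int);b=cv2.imread('pics/t8.png').astype(int)
p=proj(cam('top'),[[602,12,50],[598,30,50],[594,50,50]]);print(p)
u,v=p[1].round().astype(int)
for im in(a,b):
  print(im[v-2:v+3,u-14:u+16].max(2))
"; python3 m.py
```

```text
knob 2.176 M [ 0.477 -0.939  0.252] F [ 4.9  3.5 -3.8] t6 -0.200 t 24.4
knob 2.264 M [ 0.592 -0.858  0.219] F [ 3.   3.1 -4.3] t6 -0.181 t 24.8167
[[279.598278   181.01459931]
 [272.46198015 182.37495354]
 [264.52663992 183.71456236]]
[[69 70 75 74 75 76 71 69 70 72 69 66 64 60 59 58 55 49 44 61 76 85 71 51
  26 16 23 37 54 64]
 [69 72 66 74 61 58 60 64 59 56 52 46 42 34 34 38 46 47 43 57 70 83 75 51
  37 17 31 38 47 59]
 [56 56 51 52 49 51 45 44 41 57 49 39 33 22 26 36 44 40 48 50 66 77 71 44
  26 24 25 37 54 60]
 [45 45 47 46 37 45 39 44 41 52 47 39 24 23 16 28 41 38 38 48 59 62 63 49
  28 26 21 43 52 62]
 [40 41 36 41 40 40 39 38 38 44 48 32 23 25 24 17 36 42 30 39 47 59 52 46
  26 13 22 40 50 59]]
[[ 83  82  79  78  65  58  52  43  44  43  50  45  46  40  24  21  11  16
   32  67  98 129 138 140 142 140 139 138 139 140]
 [ 82  85  84  74  71  60  42  46  45  41  38  49  49  54  38  29   7  14
   32  64  93 122 136 142 140 137 136 140 139 138]
 [ 87  86  88  81  78  69  54  53  59  59  65  63  69  65  58  30  17  23
   32  58  83 108 128 136 141 139 141 139 142 138]
 [ 90  80  83  77  82  77  72  69  70  77  72  69  75  77  61  34  11   7
   32  49  74  97 115 132 141 142 142 139 140 142]
 [ 89  84  85  77  75  74  73  77  80  70  71  73  75  73  55  38  13  12
   18  43  62  84 106 129 134 140 142 143 144 142]]
knob 2.264 M [ 0.56  -0.885  0.241] F [ 3.4  3.5 -4.1] t6 0.528 t 24.9167
```

```bash
python3 -m inch '[{"gripper":0.1,"dx":0,"dy":0,"dz":0,"wx":0,"wy":0,"wz":-0.6},{"gripper":0.1,"dx":0,"dy":0,"dz":0,"wx":0,"wy":0,"wz":-1.2},{"gripper":0.1,"dx":0,"dy":0,"dz":0,"wx":0,"wy":0,"wz":-1.8},{"gripper":0.1,"dx":0,"dy":0,"dz":0,"wx":0,"wy":0,"wz":-2.4},{"gripper":0.1,"dx":0,"dy":0,"dz":0,"wx":0,"wy":0,"wz":-3}]' >/dev/null; python3 m.py
python3 -c "
from h import *
a=[]
for i in range(12): manip.camera('top'); a.append(manip.read_state()['moment'][2])
print(np.round(a,3),np.mean(a),np.std(a))"; python3 m.py
```

```text
knob 2.316 M [ 0.576 -0.879  0.284] F [ 3.4  3.5 -3.4] t6 0.007 t 25.3333
[0.175 0.231 0.225 0.223 0.207 0.227 0.194 0.254 0.207 0.167 0.21  0.211] 0.21094191423032815 0.023189627856342997
knob 2.315 M [ 0.535 -0.856  0.211] F [ 3.5  3.5 -3.7] t6 0.211 t 25.9333
```

```bash
python3 -m inch '[{"gripper":0.1,"dx":0,"dy":0,"dz":0,"wx":0,"wy":0,"wz":-0.6},{"gripper":0.1,"dx":0,"dy":0,"dz":0,"wx":0,"wy":0,"wz":-1.2},{"gripper":0.1,"dx":0,"dy":0,"dz":0,"wx":0,"wy":0,"wz":-1.8},{"gripper":0.1,"dx":0,"dy":0,"dz":0,"wx":0,"wy":0,"wz":-2.4},{"gripper":0.1,"dx":0,"dy":0,"dz":0,"wx":0,"wy":0,"wz":-3}]' >/dev/null; python3 m.py
python3 -c "
from h import *
a=[]
for i in range(16): manip.camera('top'); a.append(manip.read_state()['moment'][2])
print(np.round(a,3),np.mean(a),np.std(a))"; python3 m.py
```

```text
knob 2.368 M [ 0.572 -0.763  0.313] F [ 4.1  3.1 -3.6] t6 0.019 t 26.35
[0.255 0.209 0.19  0.232 0.189 0.168 0.232 0.282 0.228 0.242 0.247 0.235
 0.167 0.22  0.224 0.157] 0.217297600207205 0.03379188498233215
knob 2.368 M [ 0.67  -0.783  0.157] F [ 3.9  4.7 -4.5] t6 0.223 t 27.15
```

Ramp and static readings differ, so I need a like-for-like static baseline. I'll back off to the free region, approach clockwise the same way, and average.

```bash
python3 -m inch '[{"gripper":0.1,"dx":0,"dy":0,"dz":0,"wx":0,"wy":0,"wz":5},{"gripper":0.1,"dx":0,"dy":0,"dz":0,"wx":0,"wy":0,"wz":10},{"gripper":0.1,"dx":0,"dy":0,"dz":0,"wx":0,"wy":0,"wz":15},{"gripper":0.1,"dx":0,"dy":0,"dz":0,"wx":0,"wy":0,"wz":20},{"gripper":0.1,"dx":0,"dy":0,"dz":0,"wx":0,"wy":0,"wz":25}]' >/dev/null; python3 m.py
python3 -m inch '[{"gripper":0.1,"dx":0,"dy":0,"dz":0,"wx":0,"wy":0,"wz":5},{"gripper":0.1,"dx":0,"dy":0,"dz":0,"wx":0,"wy":0,"wz":9},{"gripper":0.1,"dx":0,"dy":0,"dz":0,"wx":0,"wy":0,"wz":12},{"gripper":0.1,"dx":0,"dy":0,"dz":0,"wx":0,"wy":0,"wz":13},{"gripper":0.1,"dx":0,"dy":0,"dz":0,"wx":0,"wy":0,"wz":13}]' >/dev/null; python3 m.py
cat > st.py <<'E'
from h import *
a=[]
for i in range(14): manip.camera('top'); a.append(manip.read_state()['moment'][2])
print('static %.3f +- %.3f'%(np.mean(a),np.std(a)/len(a)**.5), 'halves %.3f %.3f'%(np.mean(a[:7]),np.mean(a[7:])))
E
python3 -m inch '[{"gripper":0.1,"dx":0,"dy":0,"dz":0,"wx":0,"wy":0,"wz":-1},{"gripper":0.1,"dx":0,"dy":0,"dz":0,"wx":0,"wy":0,"wz":-2},{"gripper":0.1,"dx":0,"dy":0,"dz":0,"wx":0,"wy":0,"wz":-3},{"gripper":0.1,"dx":0,"dy":0,"dz":0,"wx":0,"wy":0,"wz":-4},{"gripper":0.1,"dx":0,"dy":0,"dz":0,"wx":0,"wy":0,"wz":-5}]' >/dev/null; python3 m.py
python3 -m inch '[{"gripper":0.1,"dx":0,"dy":0,"dz":0,"wx":0,"wy":0,"wz":-0.6},{"gripper":0.1,"dx":0,"dy":0,"dz":0,"wx":0,"wy":0,"wz":-1.2},{"gripper":0.1,"dx":0,"dy":0,"dz":0,"wx":0,"wy":0,"wz":-1.8},{"gripper":0.1,"dx":0,"dy":0,"dz":0,"wx":0,"wy":0,"wz":-2.4},{"gripper":0.1,"dx":0,"dy":0,"dz":0,"wx":0,"wy":0,"wz":-3}]' >/dev/null; python3 m.py;python3 st.py
python3 -m inch '[{"gripper":0.1,"dx":0,"dy":0,"dz":0,"wx":0,"wy":0,"wz":-0.6},{"gripper":0.1,"dx":0,"dy":0,"dz":0,"wx":0,"wy":0,"wz":-1.2},{"gripper":0.1,"dx":0,"dy":0,"dz":0,"wx":0,"wy":0,"wz":-1.8},{"gripper":0.1,"dx":0,"dy":0,"dz":0,"wx":0,"wy":0,"wz":-2.4},{"gripper":0.1,"dx":0,"dy":0,"dz":0,"wx":0,"wy":0,"wz":-3}]' >/dev/null; python3 m.py;python3 st.py
```

```text
knob 1.927 M [ 0.485 -1.223 -0.123] F [ 5.2  2.6 -5.4] t6 2.064 t 27.5667
knob 1.704 M [ 0.584 -1.436 -0.05 ] F [ 6.1  3.2 -5.9] t6 -0.632 t 27.9833
knob 1.793 M [ 0.546 -1.272  0.162] F [ 6.5  3.8 -4.9] t6 -0.289 t 28.4
knob 1.845 M [ 0.579 -1.302  0.133] F [ 6.5  3.4 -5.5] t6 -0.102 t 28.8167
static 0.092 +- 0.008 halves 0.099 0.085
knob 1.897 M [ 0.564 -1.238  0.186] F [ 6.1  3.2 -4.7] t6 -0.090 t 29.9333
static 0.102 +- 0.008 halves 0.096 0.108
```

```bash
sed -i 's/range(14)/range(20)/; s/:7\]/:10]/; s/\[7:/[10:/' st.py
R3='x'
python3 -m inch '[{"gripper":0.1,"dx":0,"dy":0,"dz":0,"wx":0,"wy":0,"wz":-1},{"gripper":0.1,"dx":0,"dy":0,"dz":0,"wx":0,"wy":0,"wz":-2},{"gripper":0.1,"dx":0,"dy":0,"dz":0,"wx":0,"wy":0,"wz":-3},{"gripper":0.1,"dx":0,"dy":0,"dz":0,"wx":0,"wy":0,"wz":-4},{"gripper":0.1,"dx":0,"dy":0,"dz":0,"wx":0,"wy":0,"wz":-5}]' >/dev/null; python3 m.py
python3 -m inch '[{"gripper":0.1,"dx":0,"dy":0,"dz":0,"wx":0,"wy":0,"wz":-0.6},{"gripper":0.1,"dx":0,"dy":0,"dz":0,"wx":0,"wy":0,"wz":-1.2},{"gripper":0.1,"dx":0,"dy":0,"dz":0,"wx":0,"wy":0,"wz":-1.8},{"gripper":0.1,"dx":0,"dy":0,"dz":0,"wx":0,"wy":0,"wz":-2.4},{"gripper":0.1,"dx":0,"dy":0,"dz":0,"wx":0,"wy":0,"wz":-3}]' >/dev/null; python3 m.py;python3 st.py
python3 -m inch '[{"gripper":0.1,"dx":0,"dy":0,"dz":0,"wx":0,"wy":0,"wz":-1},{"gripper":0.1,"dx":0,"dy":0,"dz":0,"wx":0,"wy":0,"wz":-2},{"gripper":0.1,"dx":0,"dy":0,"dz":0,"wx":0,"wy":0,"wz":-3},{"gripper":0.1,"dx":0,"dy":0,"dz":0,"wx":0,"wy":0,"wz":-4},{"gripper":0.1,"dx":0,"dy":0,"dz":0,"wx":0,"wy":0,"wz":-5}]' >/dev/null; python3 m.py
python3 -m inch '[{"gripper":0.1,"dx":0,"dy":0,"dz":0,"wx":0,"wy":0,"wz":-0.6},{"gripper":0.1,"dx":0,"dy":0,"dz":0,"wx":0,"wy":0,"wz":-1.2},{"gripper":0.1,"dx":0,"dy":0,"dz":0,"wx":0,"wy":0,"wz":-1.8},{"gripper":0.1,"dx":0,"dy":0,"dz":0,"wx":0,"wy":0,"wz":-2.4},{"gripper":0.1,"dx":0,"dy":0,"dz":0,"wx":0,"wy":0,"wz":-3}]' >/dev/null; python3 m.py;python3 st.py
```

```text
knob 1.985 M [ 0.511 -1.186  0.182] F [ 4.9  4.  -3.8] t6 -0.245 t 31.05
knob 2.037 M [ 0.518 -1.091  0.191] F [ 5.   3.4 -5.5] t6 -0.058 t 31.4667
static 0.150 +- 0.008 halves 0.162 0.138
knob 2.124 M [ 0.542 -1.023  0.191] F [ 3.8  3.1 -5. ] t6 -0.213 t 32.8833
knob 2.176 M [ 0.604 -0.902  0.288] F [ 4.   3.1 -4.3] t6 -0.026 t 33.3
static 0.187 +- 0.007 halves 0.189 0.185
```

Static readings (0.097 free → 0.150 at 2.037 → 0.187 at 2.176) and the joint-6 effort both put the bite at ≈1.83 rad. At 2.176 the pad force is therefore ≈14 N, so I'll let go here and withdraw.

```bash
python3 -m inch '[{"gripper":0.277,"dx":0,"dy":0,"dz":0,"wx":0,"wy":0,"wz":0},{"gripper":0.277,"dx":0,"dy":0,"dz":0,"wx":0,"wy":0,"wz":0},{"gripper":0.277,"dx":0,"dy":0,"dz":0,"wx":0,"wy":0,"wz":0},{"gripper":0.277,"dx":0,"dy":0,"dz":0,"wx":0,"wy":0,"wz":0},{"gripper":0.277,"dx":0,"dy":0,"dz":0,"wx":0,"wy":0,"wz":0}]'
python3 -m inch '[{"gripper":0.277,"dx":0,"dy":0,"dz":0.01,"wx":0,"wy":0,"wz":0},{"gripper":0.277,"dx":0,"dy":0,"dz":0.03,"wx":0,"wy":0,"wz":0},{"gripper":0.277,"dx":0,"dy":0,"dz":0.06,"wx":0,"wy":0,"wz":0},{"gripper":0.277,"dx":0,"dy":0,"dz":0.09,"wx":0,"wy":0,"wz":0},{"gripper":0.277,"dx":0,"dy":0,"dz":0.12,"wx":0,"wy":0,"wz":0}]'
python3 -m inch '[{"gripper":0.277,"dx":0,"dy":0.02,"dz":0.03,"wx":0,"wy":0,"wz":0},{"gripper":0.277,"dx":0,"dy":0.03,"dz":0.05,"wx":0,"wy":0,"wz":0},{"gripper":0.277,"dx":0,"dy":0.03,"dz":0.05,"wx":0,"wy":0,"wz":0},{"gripper":0.277,"dx":0,"dy":0.03,"dz":0.05,"wx":0,"wy":0,"wz":0},{"gripper":0.277,"dx":0,"dy":0.03,"dz":0.05,"wx":0,"wy":0,"wz":0}]'
python3 - <<'E'
from h import *
im=manip.camera("top"); C=cam("top"); cv2.imwrite("pics/t9.png",im); S=manip.camera("side"); cv2.imwrite("pics/s9.png",S)
s0=cv2.imread("pics/s6.png")
w,CW=shot("w10"); 
b=((cv2.cvtColor(w,cv2.COLOR_BGR2HSV)[...,1]<60)&(w.max(2)>95)).astype(np.uint8)
p=proj(CW,[578,153,50])[0]; print(p)
n,l,s,c=cv2.connectedComponentsWithStats(b)
for i in range(1,n):
    if 15<s[i,4]<200 and np.hypot(*(c[i]-p))<40:
        Q=np.array([ray(CW,q,50)[:2] for q in np.argwhere(l==i)[:,::-1]]); d=np.linalg.svd(Q-Q.mean(0))[2][0]; print(s[i],c[i],Q.mean(0),np.degrees(np.arctan2(d[1],d[0])))
# can lid in top view: bright blob near nest
h=cv2.cvtColor(im,cv2.COLOR_BGR2HSV); q=proj(C,[604.5,-4,100])[0]; print(q)
b=((h[...,1]<45)&(h[...,2]>75)).astype(np.uint8); n,l,s,c=cv2.connectedComponentsWithStats(b)
for i in range(1,n):
    if s[i,4]>40 and np.hypot(*(c[i]-q))<30: print(s[i],c[i],ray(C,c[i],100).round(1))
E
```

```text
clock: 34.72
eef_pos: [577.2, 151.4, 34.4]
eef_rot: [-3.141, 0.0, 1.129]
wrist_force: [1.2, -0.2, 1.3]
finger_gap: 26.0
finger_force: 0.0
clock: 35.13
eef_pos: [577.1, 151.3, 156.7]
eef_rot: [3.141, -0.0, 1.129]
wrist_force: [0.3, 0.1, -0.4]
finger_gap: 25.8
finger_force: 0.0
clock: 35.55
eef_pos: [576.9, 181.1, 203.8]
eef_rot: [-3.141, 0.001, 1.129]
wrist_force: [0.4, -0.8, 0.4]
finger_gap: 26.3
finger_force: 0.0
[263.89277378 199.32323579]
[262 187   3  13  38] [263.02631579 192.84210526] [580.4567722  160.81455292] -114.0383320304972
[287.52847197 177.20280491]
[277 166  32  29 570] [291.98070175 178.98245614] [600.5 -14.7 100. ]
[255 173  11  21 147] [259.45578231 182.88435374] [588.8  62.8 100. ]
```

The knob stayed at ≈2.15 rad after release, and the lid blob is in the nest area with the robot clear. Handing in.

```bash
python3 -c "
from cell import manip
print(manip.sign_off())"
```

```text
the job is handed in; nothing more can be done
None
```

I stood the green-banded can in the nest and clamped it at an estimated 14 N (bite felt near knob 1.83 rad, knob left near 2.15–2.18), with the gripper released and clear; I handed the job in at about 36 s, and no verdict was returned.

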